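# Roll an axle tube into the drill's vee blocks and clamp it

### The arm

A 7-joint arm with a two-finger parallel gripper is mounted at the origin on the work surface. World frame = base frame: x ahead of the robot, y to its left, z up, the work surface at z = 0. Lengths are in m, angles in rad, forces in N, time in s.
With the tool pointing down it reaches from about 0.4 to 0.9 m from the base axis. Payload 5.6 kg.
Tool frame: the origin (TCP) lies at the very end of the fingers, on their centre line; the grasp point (between the pads) lies 19 mm behind it (env.grasp_offset is the distance from the TCP to the grasp point, in m); z points along the fingers, y is the line along which they close (so a half turn about z gives the same grasp; the last joint's range is limited). The gripper opens to 92 mm and grips with 3 to 60 N. Pads are 20 mm wide; open, the fingers measure 128 mm over their backs; the gripper's body (75 mm by 189 mm) begins 69 mm behind the grasp point.
Start: joints at [1.296, 0.468, -0.012, 1.603, 0.006, 1.071, -0.056], TCP at [0.149, -0.633, 0.215] pointing down, gripper open.
Joint ranges: [-2.53, 2.53], [-0.31, 2.02], [-1.57, 1.55], [0.28, 2.44], [-1.29, 4.43], [0.15, 1.84], [-2.92, 2.92]. Speed limits (rad/s): [2.57, 2.57, 3.14, 3.14, 3.14, 3.14, 3.14].

### API

Orientations are given as a 3x3 rotation matrix whose columns are the frame's x, y, z axes.
In Python, from station import env gives the robot as it stands.
- The arm moves only by the tool drive_tool, never from a script. Its argument "rows" is a list that holds one entry, the list of rows, each a list of 7 numbers: the turn, a rotation vector about the tool's x, y, z in rad, then the shift along the tool's x, y, z in mm, then the finger opening in mm, from 0 to 91.9. A call has 1 to 5 rows; each row is the pose to reach, as a shift and turn from the pose commanded when the call began, along the tool's axes at that moment; what a row does not reach only later rows make up. A row lasts 1/12 s, in which the tool goes at most 41.7 mm and 7.16 degrees, less where a joint would pass 70% of its speed; a pose out of reach is approached as far as the arm can. A call with a gripper value outside its range is refused whole. The fingers move at their own pace and stop on an object; the grip force is fixed at half the most. Time passes only in rows, so rows that repeat a pose let the fingers close. It gives the time, the measured TCP pose, the force, the opening and the grip force at its end, in the units of the state.
- env.state(): the state, without advancing time (a new reading comes with each control period).
- env.camera(name): name is "scene" or "top" or "wrist"; returns a dict with "image" (420x560x3 uint8, red, green, blue), "range_z" (420x560 float32, m along the optical axis (not along the pixel's ray), 0 where there is no reading), "mtx" (3x3 intrinsics, pixels), "k1" (the pictures are not rectified: a ray, as slopes to the right and down, at radius r is drawn at 1 + k1 r^2 times it, then the intrinsics apply), "R" (3x3) and "t" (3): a world point X has camera coordinates R X + t; the wrist camera has in their place "T_tool_cam" (4x4, takes a point from camera to tool coordinates, whose origin is the TCP and whose axes are the flange's). Camera axes: x right, y down, z forward; pixel columns grow to the right and rows downward; lengths in m; the calibration is good to about 2 mm. A picture is of the moment at which its call begins: read the wrist's pose just before it.
- env.close_job(): hands the job in; it is judged then, once.
The state is a dict: "t": time; "joint_positions": joint angles; "qvel": joint speeds; "joint_efforts": joint torques, N m; "tool_pos": TCP position; "tool_rot": TCP orientation; "ft_force": force on the tool from outside, world axes, zero at the start; "moment": the same for the moment, N m; "gripper_width": finger opening in m; "grasp_force": force on a finger pad.
Only numpy, scipy, OpenCV 4.12 (cv2) and the standard library are available. Lean on these libraries where they do the work, as an engineer would, in place of code of your own. Each camera call takes 0.05 s, during which the arm holds its last target. There are 200 camera calls.

### The job

Lay the bright steel tube from the rack on the front flats of the two vee blocks under the pillar drill and let go of it, then roll it along the flats, without lifting it, into the vees so that it settles there freely under its own weight. Then slide it end-on up against the brass stop rod, firmly enough to feel it but gently enough not to shift the rod, and press the red clamp handle fully down so that the tube is held in the vees. Keep off the drill bit and leave the copper tube, the screwdriver and the tin where they are.

Things in the scene. Friction and masses are not known exactly. Their poses are not given: they have to be found in the camera images.
- tube: Bright steel tube, 30 mm outside diameter, 220 mm long, about 0.3 kg, lying level in one of the two notches of the wooden rack, its axis 45 mm above the bench. Origin at the middle of its axis; its y axis runs along the tube (alike both ways round), x and z turn with it as it rolls.
- copper_tube: Copper tube of the same size in the other notch, 90 mm beside the steel one. To be left alone. Origin at the middle of its axis.
- rack: Fixed timber rack, 160 x 150 mm, base 12 mm thick. Two notched boards 52 mm high, 18 mm thick, at x = +-65 mm; between them 110 mm of the tubes is free to grasp. Origin on the bench at its centre; the tubes lie along its x axis at y = +-45 mm.
- vee_center (a point): Where the middle of a tube's axis lies when seated in the vees straight below the drill bit; 197 mm above the bench. VEE FRAME: y along the vees (+y is the end nearer the robot), +x from the operator's open side to the drill's column, z up. Two vee blocks at y = +-70 mm, 30 mm thick along y, 90 degree vees 40 mm wide at the top; between them it is open down to a plate 35 mm below this point.
- land_mid (a point): Middle of the front flats, level with their surface, midway between the two vee blocks (vee frame axes). The flats (tops of the blocks) run 33 mm to either side in x: towards +x to the edge of the vees, which begin 33 mm from here, towards -x to a lip 6 mm high. A tube lying on them has its axis 15 mm above this point; in the vees its axis is 53 mm further in x and 14 mm lower.
- head_front (a point): Middle of the front lower edge of the green drill head (vee frame axes). The head reaches from here 225 mm towards +x and 58 mm to either side in y, and up; the belt guard 65 mm to either side, from 137 mm higher and 18 mm further out. A gripper reaching to the tube must lean out under it towards the operator's side (-x), or beside it towards the robot (+y), 30 to 40 degrees from vertical.
- drill_bit: The 8 mm drill bit; origin at its tip, 55 mm above vee_center. The chuck above it is 48 mm thick and begins 35 mm above the tip. The column, 50 mm thick, stands 135 mm behind it (+x). Not to be touched.
- stop_rod: Brass stop rod with a 14 mm button, on the vees' axis at the end away from the robot. Origin at the centre of its face, facing +y (vee frame axes); set 109 to 127 mm from vee_center. A tube butted on it has its middle 110 mm from here; bring it into the vees 5 to 20 mm short of that. Sliding it in the vees takes 1 to 5 N; the rod is only thumbscrew tight and slips at about 35 N.
- clamp_handle (a joint): Angle of the toggle clamp's red handle in rad: 0 open (67 degrees above level, leaning to +x), 0.99 fully down (10 degrees above level, over centre), end stop 1.02. It stays where it is left. Pressing it down swings the linked arm over from the column side onto the tube above the vee block nearer the robot; it takes 2 to 8 N at the grip.
- clamp_grip (a point): Point on the axis of the red handle (20 mm thick), 90 mm from its pivot and 25 mm short of its end. The pivot is at x = 94, y = 70, z = 35 mm from vee_center in the vee frame; the handle turns about the pivot's y axis, towards +x and down, passing 45 mm beside the column. Axes: those of the vee frame, turned with the handle.
- clamp_pad: Sprung black rubber pad, 18 mm across, at the end of the clamp arm; origin on the arm's centre line, 15 mm behind the pad's face. Closed, it presses on top of the tube with about 15 N.
- screwdriver: Screwdriver with an orange handle, 190 mm long, lying on the bench. To be left alone. Origin at the middle of its underside.
- tin: Closed tin with a blue label, 66 mm across, 85 mm high, on the bench. To be left alone. Origin at the centre of its underside.

How it is judged:
On the way, in this order (a step that is already met when the one before it is completed fails the run):
1. the tube lies on the front flats of both vee blocks, let go of (z of tube in the frame of vee_center between 0.01 and 0.017 m and x of tube in the frame of vee_center between -0.08 and -0.018 m and angle between the y axis of tube and the y axis of vee_center, either way round below 0.25 rad and contact force between tube and the fingers below 0.1 N and linear speed of tube below 0.03 m/s), for 0.2 s.
2. the tube has settled in both vees, nothing of the robot touching it, the clamp still open (distance between tube and vee_center below 0.05 m and x of tube in the frame of vee_center between -0.002 and 0.002 m and z of tube in the frame of vee_center between -0.003 and 0.002 m and angle between the y axis of tube and the y axis of vee_center, either way round below 0.03 rad and contact force between tube and the arm below 0.1 N and contact force between tube and the fingers below 0.1 N and linear speed of tube below 0.02 m/s and value of joint clamp_handle below 0.4 rad), for 0.3 s.
3. the settled tube is pushed up to the stop rod until it is felt (over 2 N on the rod), the clamp still open (y of tube in the frame of stop_rod below 0.112 m and z of tube in the frame of vee_center below 0.003 m and contact force between tube and stop_rod above 2 N and value of joint clamp_handle below 0.4 rad).
At the end, for the whole second after the job is handed in: The steel tube lies centred in both vees (axis within 2 mm sideways, 3 mm in height and 0.03 rad), its far end within 2 mm of the stop rod, the clamp handle down (over 0.95 rad) with its pad pressing the tube with more than 5 N, at rest and let go of (x of tube in the frame of vee_center between -0.002 and 0.002 m and z of tube in the frame of vee_center between -0.003 and 0.002 m and angle between the y axis of tube and the y axis of vee_center, either way round below 0.03 rad and y of tube in the frame of stop_rod between 0.108 and 0.112 m and value of joint clamp_handle above 0.95 rad and contact force between clamp_pad and tube above 5 N and linear speed of tube below 0.01 m/s); the robot touches nothing.
It fails at once if the tube is lifted and carried over the vees instead of being rolled in (axis more than 8 mm higher than on the flats while over the vees) (z of tube in the frame of vee_center above 0.022 m and x of tube in the frame of vee_center between -0.017 and 0.04 m and distance between tube and vee_center below 0.12 m).
It fails at once if the stop rod is shifted out of its setting by more than 2 mm (distance of stop_rod from where it was at the start of the episode above 0.002 m).
It fails at once if the drill bit is touched with more than 2 N (contact force between drill_bit and anything else above 2 N).
It fails at once if the copper tube, screwdriver or tin is moved more than 25 mm (distance of any of copper_tube, screwdriver, tin from where it was at the start of the episode above 0.025 m).
It also fails if it takes over 69 s, if anything falls off the work surface, if the arm or the gripper's body presses on something with over 40 N, if the wrist force passes 120 N, or if a joint passes its speed limit or range.

## Working session

There is one attempt and no reset: what is moved stays moved. The work goes in short steps, Python scripts to look and compute and a tool call to move; the robot and the scene stay as the last step left them, time stands still between calls to the robot, and variables do not carry over. Pictures are saved under pics/ and viewed, at most 10 in all, crops included, and the job is handed in when it is done.

Besides the shell and the picture viewer there is one more tool, called as a command line: name --argument value ..., lists and objects as JSON in quotes. drive_tool: Moves the arm, as the interface text tells. Its arguments: {"type":"object","properties":{"rows":{"type":"array"}},"required":["rows"]}

```bash
mkdir -p pics; ls; cat > h.py <<'E'
import numpy as np, cv2, pickle
from station import env
def shot(n):
    s=env.state(); c=env.camera(n)
    if n=='wrist':
        T=np.array(c['T_tool_cam']); Rw=np.array(s['tool_rot']); 
        Rc=Rw@T[:3,:3]; tc=Rw@T[:3,3]+np.array(s['tool_pos'])
        c['R']=Rc.T; c['t']=-Rc.T@tc
    c['R']=np.array(c['R']);c['t']=np.array(c['t']);c['mtx']=np.array(c['mtx'])
    return c
def rays(c,uv):
    uv=np.asarray(uv,float).reshape(-1,1,2)
    p=cv2.undistortPoints(uv,c['mtx'],np.array([c['k1'],0,0,0,0.]),None,None).reshape(-1,2)
    d=np.c_[p,np.ones(len(p))]@c['R']   # world, unit optical depth
    return -c['R'].T@c['t'],d
def plane(c,uv,z):
    o,d=rays(c,uv); return o+d*((z-o[2])/d[:,2])[:,None]
def cloud(c):
    h,w=c['range_z'].shape; v,u=np.mgrid[:h,:w]
    o,d=rays(c,np.c_[u.ravel(),v.ravel()])
    P=o+d*c['range_z'].ravel()[:,None]; P[c['range_z'].ravel()==0]=np.nan
    return P.reshape(h,w,3)
def proj(c,X):
    return cv2.projectPoints(np.asarray(X,float).reshape(-1,3),cv2.Rodrigues(c['R'])[0],c['t'],c['mtx'],np.array([c['k1'],0,0,0,0.]))[0].reshape(-1,2)
E
cat > a.py <<'E'
from h import *
s=env.state(); print(s['tool_rot'],s['t'],env.grasp_offset)
for n in ['scene','top','wrist']:
    c=shot(n); pickle.dump(c,open(n+'.pkl','wb')); cv2.imwrite(f'pics/{n}0.png',c['image'][:,:,::-1])
    print(n,c['mtx'].round(1).tolist(),c['k1'],(-c['R'].T@c['t']).round(3),c['R'].round(3).tolist())
E
python3 a.py
```

```text
pics
[[ 9.73272959e-01  2.29650837e-01 -4.90705579e-04]
 [ 2.29651342e-01 -9.73271531e-01  1.66956696e-03]
 [-9.41723201e-05 -1.73763557e-03 -9.99998486e-01]] 0.0 0.0187
scene [[459.7, 0.0, 282.5], [0.0, 459.7, 206.5], [0.0, 0.0, 1.0]] -0.1554538202270571 [ 0.403 -0.323  1.262] [[0.81, -0.586, -0.007], [-0.559, -0.768, -0.314], [0.178, 0.258, -0.95]]
top [[497.7, 0.0, 272.6], [0.0, 497.7, 209.2], [0.0, 0.0, 1.0]] -0.022449723463240326 [ 0.5   -0.058  1.2  ] [[0.017, -1.0, 0.017], [-0.994, -0.019, -0.112], [0.112, -0.015, -0.994]]
wrist [[331.4, 0.0, 282.0], [0.0, 331.4, 213.8], [0.0, 0.0, 1.0]] -0.08189314987930929 [ 0.219 -0.617  0.385] [[0.23, -0.973, -0.001], [-0.941, -0.223, 0.254], [-0.247, -0.057, -0.967]]
```

View pics/scene0.png

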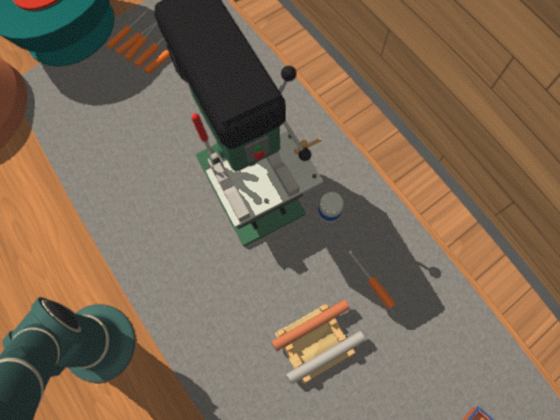

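View pics/top0.png

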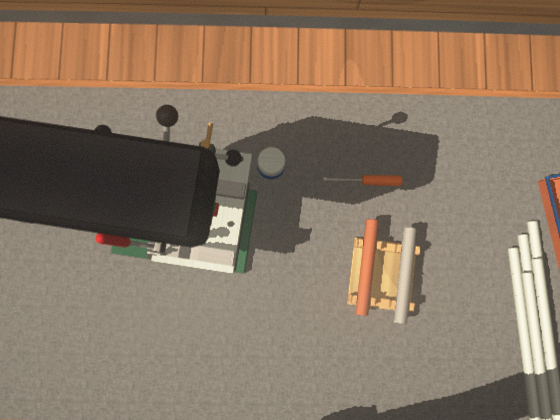

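View pics/wrist0.png

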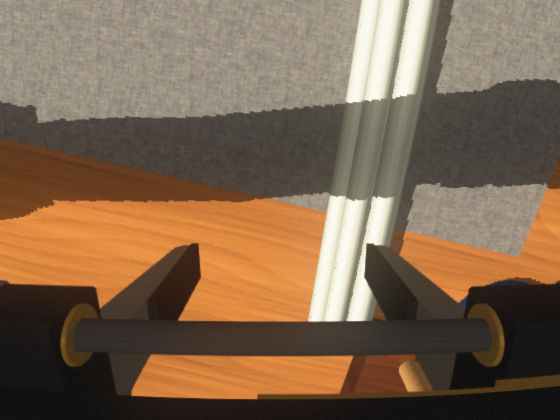

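The scene view shows the rack with the copper tube around (311,324) and the steel tube around (326,357). The vee plate is at about (262,180), the red handle at (199,127), the brass stop at (310,145) and the tin at (331,206). In the top view the steel tube is near (405,275). The vees' +y points towards the robot (world -x) and the column lies towards world +y.

```bash
cat > b.py <<'E'
from h import *
for n in ['scene','top']:
    c=pickle.load(open(n+'.pkl','rb')); P=cloud(c); im=c['image'].astype(int); hsv=cv2.cvtColor(c['image'],cv2.COLOR_RGB2HSV)
    z=P[...,2]; print(n,'bench z',np.nanmedian(z[(z<0.03)]) )
    # tubes by height
    box=(P[...,1]<-0.15)&(P[...,1]>-0.5)&(P[...,0]>0.2)&(P[...,0]<0.6)
    cop=box&(hsv[...,0]<12)&(hsv[...,1]>120)&(z>.04); 
    st=box&(hsv[...,1]<50)&(z>.045)&(z<.075)
    for nm,m in [('cop',cop),('steel',st)]:
        k,l,s_,_=cv2.connectedComponentsWithStats(m.astype(np.uint8)); 
        i=1+np.argmax(s_[1:,4]); m=l==i
        cnt=cv2.findContours(m.astype(np.uint8),0,2)[0][0]
        r=cv2.minAreaRect(cnt); 
        Q=P[m]; 
        b=cv2.boxPoints(r); W=plane(c,b,.045)
        print(nm,m.sum(),'ztop',np.nanpercentile(Q[:,2],[50,95]).round(4),'rectctr@.045',W.mean(0).round(4),'corners',W[:,:2].round(3).tolist(), 'px',np.array(r[0]).round(1))
    flat=(P[...,0]>.3)&(P[...,0]<.9)&(P[...,1]>-.1)&(P[...,1]<.2)
    hz=np.histogram(z[flat],np.arange(0.1,.32,.005)); print([(round(a,3),int(k)) for k,a in zip(*hz) if k>40])
    m=flat&(abs(z-.196)<.005)
    k,l,s_,ce=cv2.connectedComponentsWithStats(m.astype(np.uint8))
    for i in range(1,k):
        if s_[i,4]>60:
            cnt=cv2.findContours((l==i).astype(np.uint8),0,2)[0][0]; r=cv2.minAreaRect(cnt); W=plane(c,cv2.boxPoints(r),.196)
            print('flat',s_[i,4],'z',np.median(z[l==i]).round(4),W[:,:2].round(4).tolist())
    for nm,mm in [('red',((hsv[...,0]<6)|(hsv[...,0]>174))&(hsv[...,1]>180)&(hsv[...,2]>80)&(z>.15)),('brass',(hsv[...,0]>12)&(hsv[...,0]<28)&(hsv[...,1]>100)&(z>.12)&(z<.3)&(P[...,0]>.5))]:
        mm&=(P[...,1]>-.3)
        k,l,s_,ce=cv2.connectedComponentsWithStats(mm.astype(np.uint8))
        for i in range(1,k):
            if s_[i,4]>25: Q=P[l==i]; print(nm,s_[i,4],ce[i].round(0),np.nanmin(Q,0).round(3),np.nanmax(Q,0).round(3),np.nanmedian(Q,0).round(3))
c=pickle.load(open('scene.pkl','rb'));cv2.imwrite('pics/crop1.png',cv2.resize(c['image'][90:250,170:350,::-1],None,fx=4,fy=3.7,interpolation=cv2.INTER_CUBIC)[:600])
E
python3 b.py
```

```text
scene bench z -0.0004049548962745675
cop 856 ztop [0.0575 0.0621] rectctr@.045 [ 0.4977 -0.2967  0.045 ] corners [[0.394, -0.27], [0.605, -0.294], [0.601, -0.324], [0.391, -0.299]] px [309.1 325.4]
steel 961 ztop [0.0573 0.0622] rectctr@.045 [ 0.4851 -0.3865  0.045 ] corners [[0.376, -0.358], [0.598, -0.384], [0.594, -0.415], [0.373, -0.389]] px [326.  356.7]
[(np.float64(0.14), 48), (np.float64(0.145), 105), (np.float64(0.15), 100), (np.float64(0.155), 714), (np.float64(0.16), 2694), (np.float64(0.165), 366), (np.float64(0.17), 61), (np.float64(0.175), 94), (np.float64(0.18), 129), (np.float64(0.185), 130), (np.float64(0.19), 292), (np.float64(0.195), 562), (np.float64(0.2), 110), (np.float64(0.225), 61), (np.float64(0.285), 52)]
flat 319 z 0.1963 [[0.6445, 0.0591], [0.6758, 0.0575], [0.6662, -0.0189], [0.6355, -0.017]]
flat 117 z 0.1955 [[0.5148, 0.1339], [0.5439, 0.1302], [0.539, 0.1001], [0.5103, 0.1039]]
flat 334 z 0.1958 [[0.5071, 0.0788], [0.5376, 0.0754], [0.5265, -0.0022], [0.4967, 0.0014]]
red 283 [34.  3.] [0.312 0.906 0.225] [0.425 1.014 0.243] [0.359 0.945 0.237]
red 131
[... 769 characters left out ...]
t64(0.16), 2209), (np.float64(0.165), 252), (np.float64(0.175), 53), (np.float64(0.18), 87), (np.float64(0.185), 73), (np.float64(0.19), 354), (np.float64(0.195), 758), (np.float64(0.2), 156), (np.float64(0.225), 94), (np.float64(0.285), 70), (np.float64(0.29), 46)]
flat 387 z 0.1961 [[0.6432, 0.0442], [0.6736, 0.0405], [0.6659, -0.0164], [0.6355, -0.0125]]
flat 166 z 0.1956 [[0.5147, 0.136], [0.5388, 0.1335], [0.5353, 0.1047], [0.5112, 0.1072]]
flat 531 z 0.1962 [[0.5078, 0.0822], [0.5374, 0.0786], [0.5271, 0.0022], [0.4975, 0.006]]
red 54 [100. 238.] [0.535 0.221 0.333] [0.549 0.234 0.341] [0.542 0.227 0.337]
brass 141 [207. 137.] [0.73  0.055 0.197] [0.789 0.077 0.23 ] [0.755 0.062 0.204]
```

View pics/crop1.png

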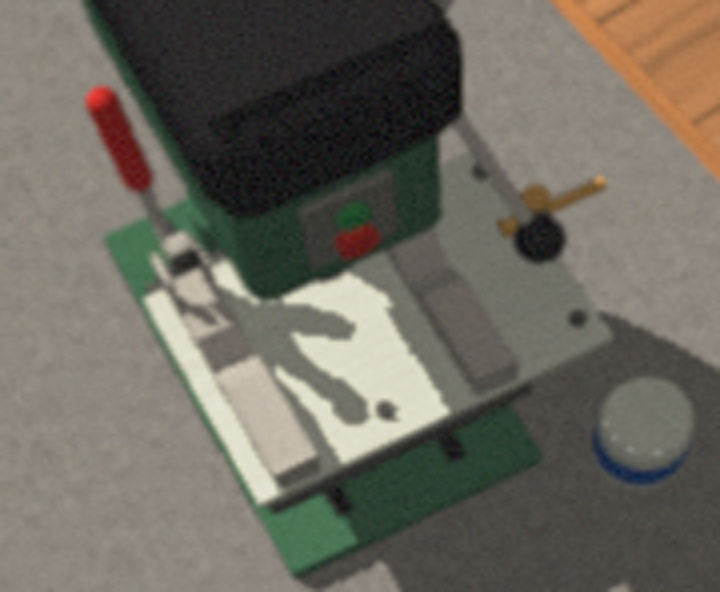

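The crop shows the two grey vee blocks with near flat around (270,420) and far flat around (470,330). The clamp sits at (195,285) with its handle up at (120,140), and the brass stop at (505,228) is partly hidden by a black feed-lever knob at (540,237). The vee axes follow from the block edges, so I'll plan the move.

```bash
cat >> h.py <<'E'
from scipy.spatial.transform import Rotation as Ro
xv=np.array([.1344,.9909,0]);yv=np.array([-.9909,.1344,0]);zv=np.array([0,0,1.])
VR=np.c_[xv,yv,zv]; VC=np.array([.5926,.082,.197])
def tool(d,tilt):   # d: horizontal forward direction, tilt rad leaning back to robot
    d=np.append(d[:2],0)/np.linalg.norm(d[:2]); 
    x=np.cos(tilt)*d+np.sin(tilt)*zv; z=np.sin(tilt)*d-np.cos(tilt)*zv
    return np.c_[x,np.cross(z,x),z]
def rel(p0,R0,p,R):
    return (Ro.from_matrix(R0.T@R).as_rotvec().round(3).tolist(),(1000*R0.T@(p-p0)).round(1).tolist())
def cur():
    s=env.state(); return np.array(s['tool_pos']),np.array(s['tool_rot'])
C=np.array([.4847,-.3852,.045]); D=np.array([.9934,-.1145,0]); T40=np.deg2rad(40)
E
python3 - <<'E'
from h import *
p,R=cur(); Rg=tool(D,T40); G=C-.03*D; P1=G+.0187*Rg[:,2]
print('pre',rel(p,R,P1+[0,0,.1],Rg)); print('down',(1000*Rg.T@[0,0,-.1]).round(1),P1)
for n in ['scene','top']:
    c=pickle.load(open(n+'.pkl','rb')); Q=cloud(c).reshape(-1,3); col=c['image'].reshape(-1,3).astype(int)
    V=(Q-VC)@VR*1000; 
    g=np.isfinite(V[:,0])
    def rep(nm,m):
        m&=g
        if m.sum()>5: print(n,nm,m.sum(),np.percentile(V[m],[1,50,99],axis=0).round(0).tolist())
    rep('clamp',(abs(V[:,1]-70)<25)&(V[:,0]>-30)&(V[:,0]<130)&(V[:,2]>8)&(V[:,2]<90))
    rep('headfront',(abs(V[:,1])<50)&(V[:,0]<-20)&(V[:,0]>-110)&(V[:,2]>60)&(V[:,2]<270))
    rep('guard',(abs(V[:,1])<50)&(V[:,0]<-20)&(V[:,0]>-110)&(V[:,2]>270))
    rep('farstuff',(V[:,1]<-75)&(V[:,1]>-220)&(V[:,0]<90)&(V[:,0]>-120)&(V[:,2]>8))
    rep('rod',(V[:,1]<-100)&(V[:,1]>-220)&(abs(V[:,0])<9)&(V[:,2]>-3)&(V[:,2]<12))
    m=g&(abs(V[:,1])<50)&(V[:,0]>-75)&(V[:,0]<-55)&(V[:,2]>60)
    print('lowest head front pts',np.sort(V[m][:,2])[:8].round(0))
    m=g&(V[:,1]<-95)&(V[:,1]>-160)&(abs(V[:,0])<20)&(V[:,2]>-25)&(V[:,2]<60)
    i=np.argsort(-V[m][:,1])[:25]; print(np.c_[V[m][i],col[m][i]].round(0).astype(int).tolist())
E
```

```text
pre ([-0.122, 0.691, 0.332], [366.4, -169.4, 83.4])
down [-64.3  -0.   76.6] [ 0.46683907 -0.38314134  0.03067497]
scene clamp 197 [[32.0, 54.0, 12.0], [85.0, 71.0, 60.0], [112.0, 85.0, 90.0]]
scene headfront 840 [[-67.0, -48.0, 179.0], [-53.0, 5.0, 234.0], [-50.0, 49.0, 269.0]]
scene guard 2890 [[-72.0, -49.0, 273.0], [-57.0, 1.0, 386.0], [-21.0, 49.0, 398.0]]
scene farstuff 599 [[-82.0, -154.0, 10.0], [-5.0, -101.0, 184.0], [20.0, -89.0, 361.0]]
scene rod 87 [[-4.0, -198.0, -1.0], [-0.0, -170.0, 4.0], [6.0, -123.0, 10.0]]
lowest head front pts [210. 210. 212. 212. 212. 213. 213. 213.]
[[5, -122, 4, 96, 84, 64], [1, -123, -2, 101, 84, 64], [2, -123, 3, 100, 78, 49], [7, -124, -7, 100, 92, 78], [2, -124, 7, 98, 76, 45], [-3, -124, -1, 98, 80, 57], [8, -124, 2, 104, 95, 82], [-2, -124, 4, 101, 77, 40], [-1, -125, 6, 108, 82, 41], [0, -125, 10, 113, 87, 52], [5, -125, 6, 105, 89, 69], [-4, -126, 5, 101, 77, 41], [-4, -126, -1, 98, 80, 58], [-1, -128, 4, 114, 87, 49], [5, -128, 4, 109, 91, 67], [1, -129, 5, 116, 88, 54], [-3, -129, 1, 85, 68, 45], [-2, -130, 3, 99, 77, 44], [5, -131, 2,
[... 645 characters left out ...]
1, -139, 31, 78, 62, 41], [-7, -139, 14, 50, 48, 44], [-2, -140, 27, 82, 67, 43], [-8, -140, 5, 50, 45, 41], [-11, -140, -5, 47, 46, 42], [-11, -141, 12, 55, 51, 47], [-8, -141, 10, 54, 48, 44], [-10, -141, 2, 51, 51, 45], [2, -141, 28, 107, 81, 53], [9, -141, 32, 90, 72, 51], [0, -141, 28, 115, 86, 52], [-2, -141, 29, 111, 83, 51], [-4, -141, 30, 95, 74, 47], [-11, -142, -19, 55, 52, 48], [-11, -142, -2, 45, 45, 39], [-6, -142, 13, 64, 60, 53], [-4, -142, 11, 56, 56, 48], [6, -142, 30, 105, 78, 47], [-2, -142, 8, 46, 45, 39], [-11, -142, 14, 56, 53, 47], [4, -142, 30, 109, 82, 43], [8, -142, 27, 93, 72, 46], [2, -143, 29, 122, 90, 56], [-8, -143, 10, 59, 54, 48], [-11, -143, 3, 53, 47, 44]]
```

drive_tool --rows '[[[-0.12,0.69,0.33,366,-169,83,70],[-0.12,0.69,0.33,366,-169,83,70],[-0.12,0.69,0.33,366,-169,83,70],[-0.12,0.69,0.33,366,-169,83,70],[-0.12,0.69,0.33,366,-169,83,70]]]'

```text
t: 0.57
tool_pos: [0.3105, -0.5067, 0.1731]
tool_rot: [[0.843, -0.052, 0.535], [-0.032, -0.998, -0.045], [0.536, 0.021, -0.844]]
ft_force: [2.1, 0.2, -0.8]
gripper_width: 0.0698
grasp_force: 0.0
```

```bash
python3 - <<'E'
from h import *
p,R=cur(); Rg=tool(D,T40); P1=C-.03*D+.0187*Rg[:,2]
print(p,rel(p,R,P1+[0,0,.1],Rg))
for n in ['scene','top']:
    c=pickle.load(open(n+'.pkl','rb')); Q=cloud(c).reshape(-1,3); col=c['image'].reshape(-1,3).astype(int)
    V=(Q-VC)@VR*1000; m=(V[:,1]<-60)&(V[:,1]>-260)&(V[:,0]<90)&(V[:,0]>-150)&(V[:,2]>20)&(V[:,2]<200)
    for a in range(20,200,20):
        k=m&(V[:,2]>a)&(V[:,2]<=a+20)
        if k.sum()>8: print(n,a,k.sum(),np.percentile(V[k],[3,97],axis=0).round(0).tolist(),np.median(col[k],0))
E
```

```text
[ 0.31045544 -0.50674618  0.17309432] ([-0.021, 0.131, 0.063], [105.1, -132.3, 113.9])
scene 20 43 [[-6.0, -155.0, 23.0], [10.0, -140.0, 34.0]] [113.  86.  51.]
scene 120 32 [[-83.0, -119.0, 130.0], [-62.0, -92.0, 140.0]] [53.5 53.  48.5]
scene 140 144 [[-80.0, -116.0, 141.0], [-44.0, -94.0, 157.0]] [32.  32.5 32. ]
scene 160 57 [[-42.0, -103.0, 161.0], [-18.0, -92.0, 179.0]] [97. 93. 86.]
scene 180 39 [[-20.0, -97.0, 181.0], [-3.0, -88.0, 194.0]] [98. 93. 88.]
top 20 60 [[-5.0, -155.0, 25.0], [11.0, -141.0, 32.0]] [119.   89.5  54. ]
top 120 30 [[-80.0, -117.0, 133.0], [-54.0, -92.0, 140.0]] [60.5 58.  50. ]
top 140 234 [[-78.0, -117.0, 141.0], [-42.0, -94.0, 159.0]] [44. 41. 37.]
```

drive_tool --rows '[[[-0.02,0.13,0.063,105,-132.3,114,70],[-0.02,0.13,0.063,105,-132.3,114,70],[-0.02,0.13,0.063,105,-132.3,114,70],[-0.02,0.13,0.063,105,-132.3,114,70],[-0.02,0.13,0.063,105,-132.3,114,70]]]'

```text
t: 0.98
tool_pos: [0.4637, -0.3834, 0.1298]
tool_rot: [[0.765, -0.111, 0.634], [-0.086, -0.994, -0.07], [0.638, -0.001, -0.77]]
ft_force: [1.7, -1.5, -0.4]
gripper_width: 0.0699
grasp_force: 0.0
```

```bash
python3 - <<'E'
from h import *
env.camera('top')
p,R=cur(); Rg=tool(D,T40); P1=C-.03*D+.0187*Rg[:,2]
print(p,env.state()['joint_positions'],rel(p,R,P1+[0,0,.1],Rg),rel(p,R,P1,Rg))
c=shot('wrist'); pickle.dump(c,open('w1.pkl','wb')); cv2.imwrite('pics/w1.png',c['image'][:,:,::-1])
for s in (-.11,.11): print(proj(c,C+s*D).round(0))
E
```

```text
[ 0.47003355 -0.37379207  0.12975178] [ 1.45595276  0.49768109 -0.69844403  2.17892042 -1.22115264  0.18465034
  0.40225707] ([-0.018, 0.003, 0.009], [-1.1, 9.6, -2.2]) ([-0.018, 0.003, 0.009], [-65.2, 10.4, 74.5])
[[293. 429.]]
[[295. 160.]]
```

View pics/w1.png

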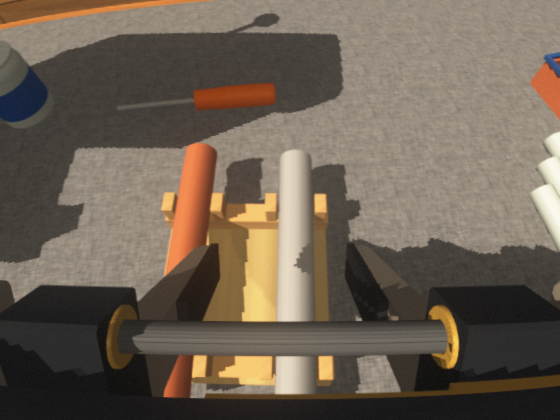

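The wrist view shows the steel tube at (296,270) between the open fingers, with the copper tube at (195,270). The joints are near their limits at this lean (j5 and j6), so I'll check how they settle with a smaller lean.

drive_tool --rows '[[[-0.018,-0.12,0.009,-1,9,-2,70],[-0.018,-0.12,0.009,-1,9,-2,70],[-0.018,-0.12,0.009,-1,9,-2,70],[-0.018,-0.12,0.009,-1,9,-2,70]]]'

```text
t: 1.42
tool_pos: [0.4617, -0.394, 0.1328]
tool_rot: [[0.834, -0.126, 0.538], [-0.1, -0.992, -0.078], [0.543, 0.011, -0.84]]
ft_force: [0.4, 0.5, 0.3]
gripper_width: 0.0697
grasp_force: 0.0
```

```bash
python3 - <<'E'
from h import *
p,R=cur(); s=env.state(); Rg=tool(D,np.deg2rad(33)); P1=C-.03*D+.0187*Rg[:,2]
print(p,s['joint_positions'].round(3),s['qvel'].round(3),rel(p,R,P1+[0,0,.1],Rg))
E
```

```text
[ 0.46171484 -0.3939609   0.13281149] [ 1.102  0.39  -0.305  2.13  -0.933  0.305  0.004] [ 0.076  0.028 -0.091  0.033 -0.087 -0.029  0.123] ([0.016, 0.002, -0.004], [-0.2, -11.4, 3.9])
```

drive_tool --rows '[[[0.016,0,-0.004,0,-10,3,70],[0.016,0,-0.004,-27,-10,45,70],[0.016,0,-0.004,-27,-10,45,70],[0.016,0,-0.004,-27,-10,45,70]]]'

```text
t: 1.75
tool_pos: [0.4614, -0.3809, 0.0744]
tool_rot: [[0.835, -0.116, 0.537], [-0.105, -0.993, -0.052], [0.54, -0.013, -0.842]]
ft_force: [0.4, -0.2, 0.4]
gripper_width: 0.07
grasp_force: 0.0
```

```bash
python3 - <<'E'
from h import *
p,R=cur(); s=env.state(); Rg=tool(D,np.deg2rad(33)); P1=C-.03*D+.0187*Rg[:,2]
print(s['joint_positions'].round(3),s['qvel'].round(3),rel(p,R,P1,Rg))
c=shot('wrist'); I=c['image']; hsv=cv2.cvtColor(I,cv2.COLOR_RGB2HSV)
P=cloud(c); z=P[...,2]
L=(P-C)@np.c_[D,np.cross(zv,D),zv]
m=(hsv[...,1]<60)&(abs(L[...,1])<.03)&(abs(L[...,0])<.12)&(L[...,2]>0)&(L[...,2]<.03)
Q=L[m]; print(m.sum())
for a in (-.02,.0,.02,.05,.08):
    q=Q[abs(Q[:,0]-a)<.01]; 
    if len(q)>20: print(a,len(q),'y',np.percentile(q[:,1],[2,50,98]).round(4),'ztop',np.percentile(q[:,2],95).round(4))
print('x far',np.percentile(Q[:,0],99.5))
E
```

```text
[ 1.221  0.529 -0.46   2.151 -1.086  0.18   0.22 ] [-0.027 -0.081  0.038 -0.032  0.061  0.044 -0.089] ([-0.01, 0.006, -0.008], [-21.1, 2.1, 40.0])
11304
-0.02 1065 y [-0.0152 -0.0051  0.0058] ztop 0.0165
0.0 1279 y [-0.015  -0.0021  0.0113] ztop 0.0163
0.02 1235 y [-0.0147 -0.0016  0.0121] ztop 0.0164
0.05 1058 y [-0.0147 -0.0012  0.0119] ztop 0.0162
0.08 960 y [-0.0151 -0.0013  0.0126] ztop 0.0163
x far 0.10973453348546576
```

drive_tool --rows '[[[-0.01,0.006,-0.008,-11,2,20,70],[-0.01,0.006,-0.008,-21,2,40,70],[-0.01,0.006,-0.008,-21,2,40,70],[-0.01,0.006,-0.008,-21,2,40,70],[-0.01,0.006,-0.008,-21,2,40,70]]]'

```text
t: 2.22
tool_pos: [0.4682, -0.3928, 0.0438]
tool_rot: [[0.838, -0.107, 0.536], [-0.092, -0.994, -0.054], [0.538, -0.004, -0.843]]
ft_force: [1.0, -0.5, 1.7]
gripper_width: 0.0697
grasp_force: 0.0
```

```bash
python3 - <<'E'
from h import *
p,R=cur(); s=env.state(); Rg=tool(D,np.deg2rad(33)); P1=C-.03*D+.0187*Rg[:,2]
print(s['joint_positions'].round(3),s['qvel'].round(3),rel(p,R,P1,Rg))
E
```

```text
[ 1.209  0.606 -0.445  2.126 -1.291  0.15   0.466] [-0.004 -0.011 -0.002  0.001 -0.001 -0.004  0.008] ([-0.008, 0.008, 0.004], [-11.3, -9.4, 9.9])
```

```bash
python3 - <<'E'
from h import *
p,R=cur(); Rg=tool(D,0); P1=C-.02*D+.0187*Rg[:,2]
print((1000*R.T@[0,0,.06]).round(1),rel(p,R,P1+[0,0,.06],Rg),P1)
E
```

```text
[ 32.3  -0.3 -50.6] ([-0.006, -0.568, 0.006], [19.2, -9.7, -38.2]) [ 0.464832 -0.38291   0.0263  ]
```

drive_tool --rows '[[[0,0,0,32,0,-50,70],[0,-0.12,0,32,0,-50,70],[0,-0.3,0,25,-10,-42,70],[0,-0.45,0,19,-10,-38,70],[0,-0.57,0,19,-10,-38,70]]]'

```text
t: 2.63
tool_pos: [0.464, -0.3815, 0.0861]
tool_rot: [[0.958, -0.101, 0.267], [-0.101, -0.995, -0.012], [0.266, -0.015, -0.964]]
ft_force: [0.8, -0.3, -1.2]
gripper_width: 0.0702
grasp_force: 0.0
```

```bash
python3 - <<'E'
from h import *
env.camera('top')
p,R=cur(); s=env.state(); Rg=tool(D,0); P1=C-.02*D+.0187*Rg[:,2]
print(p,s['joint_positions'].round(3),s['qvel'].round(3),rel(p,R,P1+[0,0,.05],Rg),rel(p,R,P1,Rg))
E
```

```text
[ 0.47157265 -0.37934466  0.08785655] [ 0.49   0.475  0.275  1.998 -0.586  0.544 -0.457] [ 0.181 -0.017 -0.274  0.041 -0.39  -0.181  0.524] ([-0.014, -0.268, 0.021], [-9.2, 4.3, 9.4]) ([-0.014, -0.268, 0.021], [-22.5, 4.8, 57.6])
```

drive_tool --rows '[[[-0.014,-0.13,0.02,-5,2,5,70],[-0.014,-0.268,0.02,-9,4,9,70],[-0.014,-0.268,0.02,-9,4,9,70],[-0.014,-0.268,0.02,-9,4,9,70],[-0.014,-0.268,0.02,-9,4,9,70]]]'

```text
t: 3.1
tool_pos: [0.4584, -0.3843, 0.0725]
tool_rot: [[0.993, -0.119, 0.008], [-0.119, -0.993, 0.006], [0.008, -0.007, -1.0]]
ft_force: [-0.2, -0.5, -0.5]
gripper_width: 0.0699
grasp_force: 0.0
```

```bash
python3 - <<'E'
from h import *
env.camera('top')
p,R=cur(); s=env.state(); Rg=tool(D,0); P1=C-.02*D+.0187*Rg[:,2]
print(p,s['joint_positions'].round(3),s['qvel'].round(3),rel(p,R,P1+[0,0,.05],Rg),rel(p,R,P1,Rg))
E
```

```text
[ 0.45737156 -0.38485284  0.07265451] [ 0.308  0.587  0.452  1.861 -0.367  0.774 -0.731] [ 0.011 -0.006  0.01   0.006  0.012  0.01  -0.015] ([-0.007, -0.007, -0.006], [7.2, -2.9, -3.6]) ([-0.007, -0.007, -0.006], [6.8, -2.5, 46.4])
```

Settled. I'll descend and grasp.

drive_tool --rows '[[[-0.007,-0.007,-0.006,7,-2.5,20,70],[-0.007,-0.007,-0.006,7,-2.5,46,70],[-0.007,-0.007,-0.006,7,-2.5,46,70],[-0.007,-0.007,-0.006,7,-2.5,46,0],[-0.007,-0.007,-0.006,7,-2.5,46,0]]]'

```text
t: 3.57
tool_pos: [0.4652, -0.3843, 0.0279]
tool_rot: [[0.993, -0.116, -0.001], [-0.116, -0.993, -0.002], [-0.001, 0.002, -1.0]]
ft_force: [-0.1, -0.4, 0.5]
gripper_width: 0.0586
grasp_force: 0.0
```

drive_tool --rows '[[[0,0,0,0,0,0,0],[0,0,0,0,0,0,0],[0,0,0,0,0,0,0],[0,0,0,0,0,0,0]]]'

```text
t: 3.9
tool_pos: [0.4667, -0.3833, 0.0274]
tool_rot: [[0.994, -0.113, -0.002], [-0.113, -0.994, -0.003], [-0.002, 0.003, -1.0]]
ft_force: [-0.1, 0.2, -0.3]
gripper_width: 0.0321
grasp_force: 0.0
```

drive_tool --rows '[[[0,0,0,0,0,0,0],[0,0,0,0,0,-15,0],[0,0,0,0,0,-50,0],[0,0,0,0,0,-90,0],[0,0,0,0,0,-130,0]]]'

```text
t: 4.32
tool_pos: [0.4657, -0.3819, 0.1569]
tool_rot: [[0.994, -0.113, -0.006], [-0.113, -0.994, -0.0], [-0.006, 0.001, -1.0]]
ft_force: [1.0, -0.4, -2.7]
gripper_width: 0.0293
grasp_force: 30.0
```

drive_tool --rows '[[[0,0,0,0,-30,-40,0],[0,0,0,0,-60,-80,0],[0,0,0,0,-90,-120,0],[0,0,0,0,-110,-150,0],[0,0,0,0,-110,-150,0]]]'

```text
t: 4.73
tool_pos: [0.4813, -0.2703, 0.3102]
tool_rot: [[0.994, -0.109, 0.002], [-0.109, -0.994, -0.002], [0.002, 0.001, -1.0]]
ft_force: [0.8, 0.6, -3.8]
gripper_width: 0.0292
grasp_force: 30.0
```

```bash
python3 - <<'E'
from h import *
p,R=cur(); s=env.state()
# lean 38deg to operator side about the tube axis; vee-aligned tool: x=-yv, z=sin*xv-cos*zv
def lean(a):
    z=np.sin(a)*xv-np.cos(a)*zv; x=-yv; return np.c_[x,np.cross(z,x),z]
print(p,s['joint_positions'].round(3),s['gripper_width'],s['grasp_force'])
a=np.deg2rad(38); Rl=lean(a)
A=VC+VR@np.array([-.150,.016,.08]); print(rel(p,R,A+.0176*Rl[:,2],Rl), A)
E
```

```text
[ 0.48127341 -0.27027233  0.31015368] [-0.012  0.221  0.55   1.763 -0.123  1.19  -1.106] 0.029208326670936487 29.998328983783722
([0.665, 0.007, 0.025], [52.6, -223.7, 46.8]) [ 0.5565856 -0.0644846  0.277    ]
```

drive_tool --rows '[[[0.12,0,0.02,20,-30,0,0],[0.24,0,0.02,40,-60,0,0],[0.36,0,0.02,52,-90,20,0],[0.48,0,0.02,52,-120,30,0],[0.6,0,0.02,52,-150,30,0]]]'

```text
t: 5.15
tool_pos: [0.5476, -0.1285, 0.2736]
tool_rot: [[0.991, -0.115, 0.064], [-0.131, -0.816, 0.563], [-0.012, -0.567, -0.824]]
ft_force: [-0.7, 1.0, -4.4]
gripper_width: 0.0293
grasp_force: 30.0
```

```bash
cat >> h.py <<'E'
def lean(a):
    z=np.sin(a)*xv-np.cos(a)*zv; x=-yv; return np.c_[x,np.cross(z,x),z]
def V(p): return VR.T@(p-VC)*1000
E
cat > n.py <<'E'
import sys
from h import *
# n.py lean_deg x y z(mm, vee frame, point OFF mm behind TCP) OFF
a,x,y,z,off=map(float,sys.argv[1:6]); 
for _ in range(2): env.camera('top')
p,R=cur(); s=env.state(); Rl=lean(np.deg2rad(a))
A=VC+VR@np.array([x,y,z])/1000
print('J',s['joint_positions'].round(2),'v',abs(s['qvel']).max().round(3),'F',s['ft_force'].round(1),'w',s['gripper_width'])
print('tcp V',V(p).round(1),'point V',V(p-off/1000*R[:,2]).round(1)); print(rel(p,R,A+off/1000*Rl[:,2],Rl))
E
python3 n.py 38 -150 16 80 17.6
```

```text
J [ 0.17  0.42  0.42  1.72 -0.7   1.41 -0.88] v 0.105 F [ 0.1 -1.2 -3.3] w 0.029123874793652457
tcp V [-215.    17.6   75.4] point V [-224.9   17.3   89.9]
([0.063, 0.015, -0.007], [2.0, -57.4, 50.4])
```

drive_tool --rows '[[[0.063,0.015,-0.007,2,-20,20,0],[0.063,0.015,-0.007,2,-57,50,0],[0.063,0.015,-0.007,2,-57,50,0],[0.063,0.015,-0.007,2,-57,50,0]]]'

```text
t: 5.58
tool_pos: [0.5597, -0.0529, 0.2669]
tool_rot: [[0.992, -0.097, 0.085], [-0.129, -0.785, 0.606], [0.008, -0.612, -0.791]]
ft_force: [-0.3, 0.8, -2.7]
gripper_width: 0.0294
grasp_force: 30.0
```

```bash
cat > tube.py <<'E'
from h import *
# tube pose from coloured cloud, search box in vee frame
import sys
b=list(map(float,sys.argv[1:5])) # xmin xmax zmin zmax
for n in ['scene','top']:
    c=shot(n); pickle.dump(c,open(n+'1.pkl','wb')); hsv=cv2.cvtColor(c['image'],cv2.COLOR_RGB2HSV); P=cloud(c); W=(P-VC)@VR*1000
    m=(W[...,0]>b[0])&(W[...,0]<b[1])&(W[...,2]>b[2])&(W[...,2]<b[3])&(abs(W[...,1])<150)&(hsv[...,1]<70)&(hsv[...,2]>85)
    Q=W[m]; print(n,m.sum(), 'y range',np.percentile(Q[:,1],[.5,99.5]).round(1) if len(Q) else '')
    for a in range(-120,130,20):
        q=Q[abs(Q[:,1]-a)<10]
        if len(q)>15:
            t=np.percentile(q[:,2],97); k=q[q[:,2]>t-6]
            print(a,len(q),'x',np.percentile(q[:,0],[3,97]).round(1),'ztop',t.round(1))
cv2.imwrite('pics/s_%d.png'%(env.state()['t']*100),cv2.resize(pickle.load(open('scene1.pkl','rb'))['image'][90:250,170:350,::-1],None,fx=4,fy=3.7,interpolation=cv2.INTER_CUBIC))
E
python3 n.py 38 -66 16 22 17.6; python3 tube.py -185 -110 50 115; ls pics
```

```text
J [ 0.1   0.39  0.37  1.79 -0.79  1.33 -0.9 ] v 0.021 F [ 0.1 -0.5 -3. ] w 0.029150164923984676
tcp V [-141.6   13.6   70.3] point V [-152.4   13.8   84.2]
([0.006, -0.007, 0.006], [-2.9, -30.6, 102.0])
scene 867 y range [-112.3  106.8]
-120 16 x [-166.1 -141.8] ztop 101.4
-100 114 x [-166.8 -141. ] ztop 101.5
-80 113 x [-166.7 -140.3] ztop 102.2
-60 117 x [-166.8 -141.8] ztop 101.3
-40 105 x [-166.6 -142.7] ztop 100.9
40 53 x [-166.5 -139.6] ztop 100.3
60 123 x [-166.7 -140.5] ztop 100.3
80 120 x [-166.9 -141. ] ztop 100.2
100 106 x [-167.  -140.9] ztop 100.9
top 1273 y range [-112.6  106.2]
-120 26 x [-163.8 -138.2] ztop 100.8
-100 163 x [-164.5 -137.5] ztop 101.2
-80 168 x [-164.9 -137.7] ztop 101.3
-60 172 x [-164.6 -137.5] ztop 100.7
-40 164 x [-164.6 -137.5] ztop 100.7
40 51 x [-165.  -137.3] ztop 100.4
60 176 x [-164.4 -137.4] ztop 100.5
80 178 x [-164.7 -137.4] ztop 100.8
100 153 x [-164.6 -137.2] ztop 100.2
crop1.png
s_578.png
scene0.png
top0.png
w1.png
wrist0.png
```

drive_tool --rows '[[[0,-0.007,0.006,0,-10,30,0],[0,-0.007,0.006,0,-20,60,0],[0,-0.007,0.006,-1,-30,90,0],[0,-0.007,0.006,-1,-30.5,102,0],[0,-0.007,0.006,-1,-30.5,102,0]]]'

```text
t: 6.2
tool_pos: [0.5697, 0.0322, 0.203]
tool_rot: [[0.991, -0.107, 0.077], [-0.131, -0.782, 0.609], [-0.005, -0.613, -0.79]]
ft_force: [0.4, 0.9, -3.4]
gripper_width: 0.0295
grasp_force: 30.0
```

```bash
python3 n.py 38 -64 14 14.5 17.6; python3 tube.py -95 -35 8 45
```

```text
J [ 0.01  0.43  0.3   1.88 -0.87  1.15 -0.92] v 0.019 F [-0.8 -0.4 -2.4] w 0.029183192542834684
tcp V [-56.   13.8   8.1] point V [-66.7  13.8  22. ]
([0.004, -0.001, -0.002], [-0.2, 2.3, 7.6])
scene 705 y range [-112.9  105.7]
-100 98 x [-81.9 -56.3] ztop 38.0
-80 98 x [-81.5 -55.8] ztop 39.4
-60 99 x [-81.3 -57.1] ztop 38.5
-40 96 x [-81.2 -54.4] ztop 38.4
40 47 x [-81.3 -54.5] ztop 38.2
60 104 x [-81.2 -55.1] ztop 38.5
80 92 x [-81.1 -54.1] ztop 39.1
100 47 x [-72.3 -54.1] ztop 39.0
top 1136 y range [-111.5  105.7]
-100 147 x [-80.3 -52.4] ztop 38.7
-80 155 x [-79.9 -51.8] ztop 38.8
-60 149 x [-80.1 -52.4] ztop 38.6
-40 152 x [-79.9 -51.9] ztop 39.0
-20 18 x [-78.9 -60.4] ztop 39.1
40 53 x [-79.2 -51.8] ztop 39.5
60 159 x [-79.7 -51.5] ztop 39.6
80 158 x [-79.6 -52.2] ztop 39.2
100 131 x [-79.  -51.6] ztop 39.5
```

drive_tool --rows '[[[0,0,0,0,1.2,4,0],[0,0,0,0,2.3,7.6,0],[0,0,0,0,2.3,7.6,0],[0,0,0,0,2.3,7.6,0]]]'

```text
t: 6.73
tool_pos: [0.5714, 0.0326, 0.1975]
tool_rot: [[0.991, -0.108, 0.082], [-0.136, -0.782, 0.608], [-0.001, -0.613, -0.79]]
ft_force: [-0.2, 0.1, -1.7]
gripper_width: 0.029
grasp_force: 30.0
```

```bash
python3 n.py 38 -64 14 14 17.6
```

```text
J [ 0.    0.44  0.3   1.89 -0.88  1.14 -0.91] v 0.002 F [-1.1 -0.  -2.7] w 0.029235695968210136
tcp V [-51.6  14.4   0.5] point V [-62.4  14.4  14.4]
([0.003, 0.001, -0.001], [0.4, 1.5, -0.7])
```

drive_tool --rows '[[[0,0,0,0,0.9,1.2,0],[0,0,0,0,0.9,1.2,0],[0,0,0,0,0.9,1.2,0],[0,0,0,0,0.9,1.2,36],[0,0,0,0,0.9,1.2,44]]]'

```text
t: 7.25
tool_pos: [0.5717, 0.0332, 0.1961]
tool_rot: [[0.991, -0.107, 0.082], [-0.135, -0.782, 0.608], [-0.001, -0.614, -0.79]]
ft_force: [-0.5, 0.7, -0.6]
gripper_width: 0.0405
grasp_force: 0.0
```

drive_tool --rows '[[[0,0,0,0,0,0,44],[0,0,0,0,0,0,44],[0,0,0,0,0,0,44],[0,0,0,0,0,0,44]]]'

```text
t: 7.58
tool_pos: [0.5714, 0.0332, 0.1958]
tool_rot: [[0.991, -0.107, 0.081], [-0.135, -0.782, 0.608], [-0.002, -0.613, -0.79]]
ft_force: [1.5, 0.8, -0.2]
gripper_width: 0.0439
grasp_force: 0.0
```

```bash
python3 n.py 38 -64 14 14 17.6; python3 tube.py -95 -35 4 45
```

```text
J [ 0.01  0.45  0.3   1.89 -0.88  1.14 -0.9 ] v 0.002 F [ 0.   0.8 -0.6] w 0.04401445856446459
tcp V [-51.3  14.5  -1.1] point V [-62.1  14.5  12.8]
([0.003, 0.001, -0.001], [0.5, 0.7, -2.1])
scene 705 y range [-112.1  105.5]
-100 96 x [-76.9 -50.9] ztop 32.4
-80 104 x [-87.6 -50.7] ztop 30.2
-60 104 x [-87.3 -50. ] ztop 30.5
-40 98 x [-76.8 -50. ] ztop 30.5
40 48 x [-76.6 -52.1] ztop 31.2
60 102 x [-76.4 -50.2] ztop 30.8
80 86 x [-75.6 -50.8] ztop 30.7
100 43 x [-67.6 -50.5] ztop 31.1
top 1171 y range [-111.2  106.8]
-100 149 x [-74.7 -47.3] ztop 31.2
-80 159 x [-85.  -47.2] ztop 31.2
-60 161 x [-85.9 -46.9] ztop 30.9
-40 148 x [-74.8 -47.4] ztop 31.3
-20 28 x [-74.6 -48.1] ztop 30.2
40 39 x [-74.2 -46.9] ztop 30.4
60 169 x [-86.5 -46.7] ztop 31.0
80 170 x [-85.5 -46.8] ztop 30.8
100 135 x [-74.  -46.5] ztop 30.7
```

The tube is on both flats at x≈-62 and let go. I'll retract along the tool axis, then close the fingers and turn them 90° for the push.

drive_tool --rows '[[[0,0,0,0,0,-8,44],[0,0,0,0,0,-20,44],[0,0,0,0,0,-50,44],[0,0,0,0,0,-85,44],[0,0,0,0,0,-100,0]]]'

```text
t: 8.2
tool_pos: [0.5642, -0.0322, 0.2789]
tool_rot: [[0.99, -0.108, 0.088], [-0.139, -0.784, 0.605], [0.004, -0.612, -0.791]]
ft_force: [-0.0, -0.5, 0.2]
gripper_width: 0.0393
grasp_force: 0.0
```

drive_tool --rows '[[[0,0,0.12,0,0,0,0],[0,0,0.24,0,0,0,0],[0,0,0.36,0,0,0,0],[0,0,0.48,0,0,0,0],[0,0,0.6,0,0,0,0]]]'

```text
t: 8.62
tool_pos: [0.5633, -0.0289, 0.2761]
tool_rot: [[0.753, -0.653, 0.083], [-0.558, -0.566, 0.608], [-0.349, -0.504, -0.79]]
ft_force: [-0.4, 0.1, 1.0]
gripper_width: 0.0062
grasp_force: 0.0
```

```bash
cat >> h.py <<'E'
def lean90(a):
    return lean(a)@Ro.from_euler('z',90,degrees=True).as_matrix()
E
cat > m.py <<'E'
import sys
from h import *
# m.py lean_deg x y z : TCP goal in vee frame with 90deg-turned tool
a,x,y,z=map(float,sys.argv[1:5]); 
env.camera('top')
p,R=cur(); s=env.state(); Rl=lean90(np.deg2rad(a)); A=VC+VR@np.array([x,y,z])/1000
print('J',s['joint_positions'].round(2),'v',abs(s['qvel']).max().round(3),'F',(VR.T@s['ft_force']).round(1),'w',s['gripper_width'],'t',s['t'])
print('tcp V',V(p).round(1)); print(rel(p,R,A,Rl))
E
python3 m.py 38 -115 5 60;python3 tube.py -95 -35 4 45
```

```text
J [-0.    0.38  0.44  1.8  -0.81  1.34 -1.55] v 0.285 F [-0.5  0.4  0.8] w 0.002070145176364302 t 8.6667
tcp V [-113.9   14.2   78.9]
([0.001, -0.003, 0.958], [14.7, 5.0, 14.3])
scene 783 y range [-111.8  107.3]
-100 72 x [-75.6 -49.5] ztop 31.7
-80 20 x [-63.2 -49.7] ztop 29.9
-20 59 x [-76.  -50.8] ztop 31.6
0 98 x [-76.7 -50.8] ztop 31.4
20 100 x [-77.1 -50.6] ztop 31.1
40 100 x [-76.9 -51.5] ztop 31.2
60 114 x [-89.4 -50.4] ztop 31.4
80 106 x [-89.9 -50.7] ztop 29.9
100 94 x [-76.2 -51.7] ztop 31.2
top 1711 y range [-111.   106.3]
-100 148 x [-74.4 -47.4] ztop 30.8
-80 160 x [-86.1 -47.1] ztop 30.5
-60 158 x [-84.4 -47.1] ztop 30.3
-40 147 x [-74.6 -47.3] ztop 30.7
-20 155 x [-74.7 -47. ] ztop 30.8
0 148 x [-74.1 -46.5] ztop 31.0
20 154 x [-74.4 -46.9] ztop 31.3
40 154 x [-74.4 -46.7] ztop 31.1
60 168 x [-86.  -46.6] ztop 31.6
80 167 x [-86.  -46.8] ztop 31.5
100 137 x [-74.2 -46.6] ztop 31.1
```

drive_tool --rows '[[[0,0,0.12,0,0,0,0],[0,0,0.24,0,0,0,0],[0,0,0.36,0,0,0,0],[0,0,0.48,0,0,0,0],[0,0,0.6,0,0,0,0]]]'

```text
t: 9.18
tool_pos: [0.5632, -0.0283, 0.2754]
tool_rot: [[0.257, -0.963, 0.082], [-0.779, -0.155, 0.608], [-0.573, -0.22, -0.79]]
ft_force: [-0.2, -0.4, -0.5]
gripper_width: 0.0005
grasp_force: 0.0
```

drive_tool --rows '[[[0,0,0.12,0,0,0,0],[0,0,0.24,0,0,0,0],[0,0,0.36,0,0,0,0],[0,0,0.36,0,0,0,0]]]'

```text
t: 9.52
tool_pos: [0.5632, -0.0282, 0.2753]
tool_rot: [[-0.097, -0.992, 0.082], [-0.784, 0.127, 0.608], [-0.613, -0.006, -0.79]]
ft_force: [-0.6, 0.1, 0.0]
gripper_width: 0.0006
grasp_force: 0.0
```

```bash
python3 m.py 38 -94 0 -6
```

```text
J [-0.11  0.4   0.58  1.81 -0.85  1.37 -2.45] v 0.037 F [ 0.5  0.1 -0.1] w 0.0008013043196765533 t 9.5667
tcp V [-113.    14.3   78.2]
([0.0, -0.003, 0.014], [36.8, -13.8, 78.2])
```

drive_tool --rows '[[[0,0,0.014,15,-6,30,0],[0,0,0.014,30,-13,60,0],[0,0,0.014,37,-14,78,0],[0,0,0.014,37,-14,78,0],[0,0,0.014,37,-14,78,0]]]'

```text
t: 9.98
tool_pos: [0.5796, -0.0111, 0.1904]
tool_rot: [[-0.108, -0.991, 0.08], [-0.782, 0.135, 0.608], [-0.614, 0.003, -0.79]]
ft_force: [0.2, -0.6, 0.7]
gripper_width: 0.0
grasp_force: 0.0
```

```bash
python3 m.py 38 -34 0 -6;  python3 tube.py -95 -35 4 45 | grep -E '^(-100|-80|60|80|100) '
```

```text
J [-0.1   0.52  0.54  1.85 -0.95  1.27 -2.36] v 0.024 F [ 0.2 -0.   0.2] w -0.00023125184989938364 t 10.0333
tcp V [-94.6  -0.4  -5.4]
([-0.0, -0.003, -0.002], [-47.5, 0.5, 37.7])
-100 98 x [-76.9 -49.9] ztop 31.7
-80 102 x [-88.6 -50.9] ztop 31.0
60 107 x [-87.3 -50.7] ztop 31.1
80 98 x [-76.6 -50.7] ztop 30.9
100 55 x [-71.8 -50.8] ztop 31.2
-100 146 x [-74.7 -47.3] ztop 30.8
-80 164 x [-85.7 -46.7] ztop 30.7
60 171 x [-85.6 -46.4] ztop 30.7
80 168 x [-86.2 -47. ] ztop 30.9
100 140 x [-74.1 -46.6] ztop 30.6
```

drive_tool --rows '[[[0,0,0,-2.4,0,1.9,0],[0,0,0,-4.7,0,3.7,0],[0,0,0,-7.1,0,5.6,0],[0,0,0,-9.5,0,7.4,0],[0,0,0,-11,0,8.7,0]]]'

```text
t: 10.55
tool_pos: [0.5819, 0.0035, 0.1909]
tool_rot: [[-0.11, -0.991, 0.082], [-0.782, 0.137, 0.608], [-0.614, 0.003, -0.789]]
ft_force: [0.6, -0.1, -0.5]
gripper_width: 0.0006
grasp_force: 0.0
```

drive_tool --rows '[[[0,0,0,-1.6,0,1.2,0],[0,0,0,-3.2,0,2.5,0],[0,0,0,-4.7,0,3.7,0],[0,0,0,-6.3,0,5,0],[0,0,0,-7.9,0,6.2,0]]]'

```text
t: 10.97
tool_pos: [0.5832, 0.0129, 0.1904]
tool_rot: [[-0.111, -0.99, 0.082], [-0.782, 0.138, 0.608], [-0.613, 0.004, -0.79]]
ft_force: [0.7, -1.0, 0.6]
gripper_width: 0.0005
grasp_force: 0.1
```

```bash
python3 m.py 38 -34 0 -6;  python3 tube.py -95 15 4 45 | grep -E 'y|^(-100|-80|60|80|100) '
```

```text
J [-0.13  0.51  0.53  1.86 -0.97  1.24 -2.39] v 0.006 F [ 0.8 -0.1  0.5] w 0.0005372961781655185 t 11.0167
tcp V [-69.2   0.1  -6.5]
([0.001, -0.002, -0.004], [-28.1, -0.0, 21.2])
scene 996 y range [-112.2   92.9]
-100 96 x [-67.8 -40.4] ztop 31.0
-80 96 x [-67.8 -41.3] ztop 30.3
60 99 x [-67.2 -42.8] ztop 31.0
80 59 x [-60.8 -40.1] ztop 30.6
top 1828 y range [-110.5  106.2]
-100 148 x [-64.3 -37.5] ztop 30.5
-80 162 x [-86.  -37.3] ztop 30.9
60 171 x [-86.8 -36.5] ztop 30.4
80 167 x [-84.7 -36.9] ztop 30.5
100 137 x [-64.  -36.8] ztop 30.6
```

drive_tool --rows '[[[0,0,0,-2.0,0,1.5,0],[0,0,0,-4,0,3.1,0],[0,0,0,-6,0,4.6,0],[0,0,0,-8,0,6.2,0],[0,0,0,-10,0,7.7,0]]]'

```text
t: 11.53
tool_pos: [0.585, 0.0256, 0.1906]
tool_rot: [[-0.111, -0.991, 0.082], [-0.782, 0.137, 0.608], [-0.614, 0.003, -0.79]]
ft_force: [0.2, 0.0, -0.1]
gripper_width: 0.0006
grasp_force: 0.1
```

drive_tool --rows '[[[0,0,0,-2.0,0,1.5,0],[0,0,0,-4,0,3.1,0],[0,0,0,-6,0,4.6,0],[0,0,0,-8,0,6.2,0],[0,0,0,-9,0,7.0,0]]]'

```text
t: 11.95
tool_pos: [0.5865, 0.0371, 0.1906]
tool_rot: [[-0.11, -0.991, 0.081], [-0.782, 0.137, 0.608], [-0.614, 0.003, -0.789]]
ft_force: [-1.2, 0.3, -0.6]
gripper_width: 0.0006
grasp_force: 0.0
```

```bash
python3 m.py 38 -34 0 -6;  python3 tube.py -95 25 4 45 | grep -E 'y|^(-100|-80|60|80|100) '
```

```text
J [-0.17  0.5   0.52  1.87 -0.98  1.21 -2.42] v 0.005 F [0.2 0.7 0.2] w 0.000672585780399911 t 12.0
tcp V [-45.1   0.1  -6.4]
([0.001, -0.002, -0.004], [-9.0, -0.1, 6.5])
scene 977 y range [-111.8   92.7]
-100 95 x [-43.3 -16.3] ztop 30.9
-80 99 x [-86.6 -17.1] ztop 31.8
60 95 x [-42.7 -16.5] ztop 30.6
80 57 x [-37.4 -14.6] ztop 33.2
top 904 y range [-111.   107.2]
-100 50 x [-41.2 -32.2] ztop 29.3
-80 44 x [-41.  -34.6] ztop 27.4
60 147 x [-40.6 -13.3] ztop 30.5
80 157 x [-39.9 -12.3] ztop 30.1
100 138 x [-40.  -12.6] ztop 31.7
```

drive_tool --rows '[[[0,0,0,-1.6,0,1.2,0],[0,0,0,-3.2,0,2.4,0],[0,0,0,-4.8,0,3.6,0],[0,0,0,-6.4,0,4.8,0],[0,0,0,-8,0,6,0]]]'

```text
t: 12.52
tool_pos: [0.5879, 0.0466, 0.1907]
tool_rot: [[-0.111, -0.991, 0.082], [-0.782, 0.137, 0.608], [-0.614, 0.003, -0.79]]
ft_force: [-0.6, 0.5, 0.5]
gripper_width: 0.0005
grasp_force: 0.1
```

```bash
python3 m.py 38 -34 0 -6;  python3 tube.py -95 25 0 45 | grep -E 'y|^(-100|-80|60|80|100) '
```

```text
J [-0.18  0.5   0.51  1.88 -0.98  1.2  -2.43] v 0.006 F [0.2 0.4 0.3] w -0.00014747669799773026 t 12.5667
tcp V [-35.1   0.   -6.2]
([0.001, -0.002, -0.004], [-1.0, 0.0, 0.5])
scene 1033 y range [-111.9   92.3]
-100 96 x [-33.9  -6.1] ztop 30.7
-80 126 x [-88.2  -5.7] ztop 31.0
60 97 x [-32.3  -1.9] ztop 30.9
80 56 x [-25.8  22. ] ztop 31.4
top 723 y range [-84.8 107.1]
-80 39 x [-78.2 -33.5] ztop 4.5
60 175 x [-73.9  -2.8] ztop 29.8
80 196 x [-59.1  -1.5] ztop 31.1
100 138 x [-28.2  -1.2] ztop 30.1
```

drive_tool --rows '[[[0,0,0,-1,0,0.8,0],[0,0,0,-2,0,1.5,0],[0,0,0,-2.7,0,2.1,0],[0,0,0,-2.7,0,2.1,0],[0,0,0,-2.7,0,2.1,0]]]'

```text
t: 13.08
tool_pos: [0.5883, 0.0499, 0.1907]
tool_rot: [[-0.111, -0.991, 0.082], [-0.782, 0.137, 0.608], [-0.613, 0.003, -0.79]]
ft_force: [-0.6, 0.6, -0.0]
gripper_width: 0.0006
grasp_force: 0.0
```

```bash
python3 m.py 38 -60 0 2;  python3 tube.py -45 25 0 45 | grep -E 'y|^(-100|-80|60|80|100) '
```

```text
J [-0.19  0.5   0.51  1.88 -0.98  1.2  -2.43] v 0.002 F [ 0.1 -0.1  0.3] w 0.000828999372456038 t 13.1333
tcp V [-32.5  -0.1  -6.3]
([0.001, -0.003, -0.005], [16.6, 0.0, -23.4])
scene 1018 y range [-112.8  102.6]
-100 91 x [-13.2  12.4] ztop 18.0
-80 105 x [-30.6  18.4] ztop 16.4
60 101 x [-22.3  20.3] ztop 18.0
80 84 x [-12.9  22.2] ztop 17.9
100 33 x [-4.2 14.4] ztop 18.4
top 524 y range [-82.9 106.9]
-80 16 x [-44.3 -31.8] ztop 3.2
60 123 x [-42.4  16.9] ztop 16.9
80 194 x [-39.3  22.2] ztop 17.3
100 134 x [-11.5  16.7] ztop 17.2
```

The tube has dropped into the vees (top about 18 mm above the axis line, centred, y ≈ -3). I'll back the fingers off.

drive_tool --rows '[[[0,0,0,8,0,-8,0],[0,0,0,16,0,-25,0],[0,0,0,16,0,-55,0],[0,0,0,16,0,-70,0],[0,0,0,16,0,-70,0]]]'

```text
t: 13.65
tool_pos: [0.5824, -0.0094, 0.2389]
tool_rot: [[-0.111, -0.99, 0.089], [-0.783, 0.142, 0.606], [-0.612, -0.002, -0.791]]
ft_force: [0.0, -0.9, 0.7]
gripper_width: 0.0005
grasp_force: 0.0
```

```bash
python3 m.py 38 -70 140 80;  python3 tube.py -45 25 0 45 | grep -E 'y|^(-100|-80|60|80|100) '
```

```text
J [-0.13  0.45  0.56  1.82 -0.91  1.31 -2.45] v 0.044 F [ 0.9 -0.1 -0.8] w 0.00021919889197063604 t 13.7
tcp V [-89.7  -1.2  40.5]
([-0.003, -0.003, -0.005], [-39.2, 141.3, -19.6])
scene 1096 y range [-112.5  106.2]
-100 88 x [-13.5  12.9] ztop 16.7
-80 109 x [-35.6  19.4] ztop 17.3
60 117 x [-40.8  12.6] ztop 17.6
80 121 x [-39.3  20.6] ztop 17.7
100 82 x [-13.5  13.4] ztop 18.1
top 467 y range [-83.8 107. ]
60 119 x [-42.5  16.8] ztop 16.3
80 185 x [-40.5  17.3] ztop 17.4
100 132 x [-11.   17.3] ztop 16.6
```

drive_tool --rows '[[[0,0,0,-5,36,-19,0],[0,0,0,-15,72,-19,0],[0,0,0,-30,108,-19,0],[0,0,0,-39,141,-19,0],[0,0,0,-39,141,-19,0]]]'

```text
t: 14.22
tool_pos: [0.4384, 0.0364, 0.2758]
tool_rot: [[-0.109, -0.991, 0.077], [-0.779, 0.133, 0.612], [-0.617, 0.007, -0.787]]
ft_force: [-0.3, -0.1, -0.8]
gripper_width: 0.0004
grasp_force: 0.0
```

```bash
python3 m.py 38 11 140 -14
```

```text
J [-0.22  0.13  0.58  2.12 -0.77  1.22 -2.53] v 0.084 F [ 0.  -0.3  1.1] w 0.00035598821602756076 t 14.2667
tcp V [-66.5 143.5  78.9]
([0.003, 0.0, -0.002], [-3.8, -3.9, 120.9])
```

drive_tool --rows '[[[0,0,0,-2,-2,30,0],[0,0,0,-4,-3,65,0],[0,0,0,-4,-4,100,0],[0,0,0,-4,-4,121,0],[0,0,0,-4,-4,121,0]]]'

```text
t: 14.68
tool_pos: [0.4561, 0.1125, 0.1784]
tool_rot: [[-0.111, -0.991, 0.072], [-0.783, 0.132, 0.608], [-0.612, 0.011, -0.791]]
ft_force: [0.1, 0.3, -0.6]
gripper_width: 0.0006
grasp_force: 0.0
```

```bash
python3 m.py 38 11 128 -14; python3 - <<'E'
from h import *
c=shot('scene'); cv2.imwrite('pics/s2.png',cv2.resize(c['image'][90:250,150:350,::-1],None,fx=4,fy=3.7,interpolation=cv2.INTER_CUBIC))
E
```

```text
J [-0.29  0.29  0.49  2.21 -0.99  1.02 -2.4 ] v 0.052 F [ 0.   0.1 -0.3] w 0.0005946641923806322 t 14.7333
tcp V [ 10.1 137.9 -16.8]
([0.007, -0.004, -0.005], [-2.5, -9.9, -1.7])
```

View pics/s2.png

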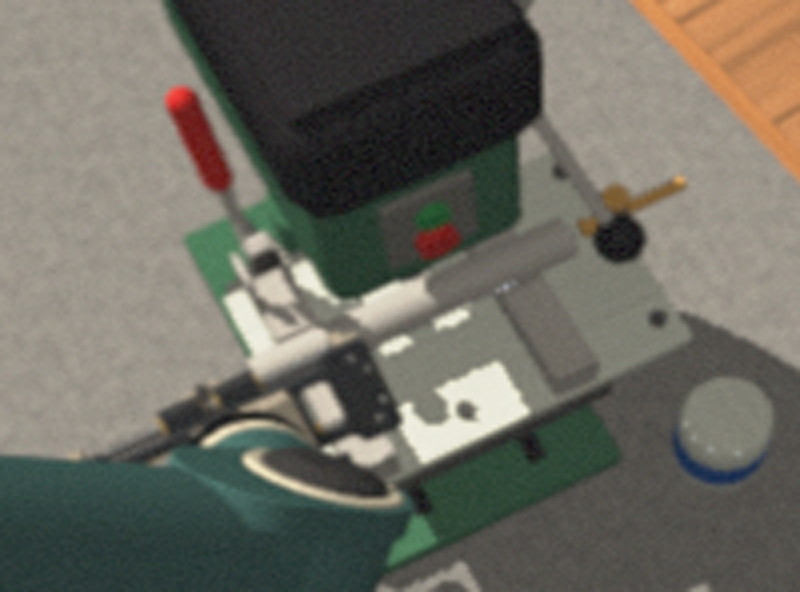

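The view shows the tube seated, its far end at (572,240) just short of the brass button at (587,228), and the closed fingers behind the near end at (185,415). I'll start the slide.

drive_tool --rows '[[[0,0,0,-2,-3,0,0],[0,0,0,-2,-6,0,0],[0,0,0,-2,-9,0,0],[0,0,0,-2,-11,0,0],[0,0,0,-2,-13,0,0]]]'

```text
t: 15.2
tool_pos: [0.4721, 0.1085, 0.1843]
tool_rot: [[-0.11, -0.99, 0.083], [-0.782, 0.138, 0.608], [-0.614, 0.002, -0.79]]
ft_force: [-0.1, 0.3, -0.2]
gripper_width: 0.0002
grasp_force: 0.0
```

drive_tool --rows '[[[0,0,0,0,-1,0,0],[0,0,0,0,-2,0,0],[0,0,0,0,-3,0,0],[0,0,0,0,-4,0,0],[0,0,0,0,-4,0,0]]]'

```text
t: 15.62
tool_pos: [0.4748, 0.1085, 0.1836]
tool_rot: [[-0.111, -0.991, 0.081], [-0.782, 0.137, 0.608], [-0.614, 0.004, -0.79]]
ft_force: [-1.9, -0.2, 1.0]
gripper_width: 0.0003
grasp_force: 1.2
```

```bash
python3 m.py 38 11 128 -14; python3 tube.py -25 25 0 45 | grep -E 'y'
```

```text
J [-0.29  0.31  0.49  2.17 -0.99  1.03 -2.41] v 0.004 F [-0.9  1.6  1.3] w 0.0003133687388873299 t 15.6667
tcp V [ 10.4 120.3 -13.4]
([0.002, -0.002, -0.005], [-0.0, 7.7, 0.8])
scene 784 y range [-112.7  123.8]
top 532 y range [ 58.3 138. ]
```

drive_tool --rows '[[[0,0,0,0,-1,0,0],[0,0,0,0,-2,0,0],[0,0,0,0,-3,0,0],[0,0,0,0,-3,0,0]]]'

```text
t: 16.1
tool_pos: [0.4759, 0.1084, 0.1835]
tool_rot: [[-0.111, -0.991, 0.077], [-0.781, 0.135, 0.61], [-0.614, 0.007, -0.789]]
ft_force: [-9.2, -2.8, 6.1]
gripper_width: 0.0001
grasp_force: 4.9
```

```bash
python3 m.py 38 11 128 -14; python3 tube.py -25 25 0 45 | grep -E 'y'
```

```text
J [-0.29  0.31  0.49  2.16 -0.99  1.04 -2.41] v 0.002 F [-3.8  8.4  6.1] w 0.0002888433203391224 t 16.15
tcp V [ 10.5 119.2 -13.5]
([0.006, -0.002, -0.005], [-0.0, 8.8, 0.8])
scene 785 y range [-113.8  122.4]
top 526 y range [ 58.2 136.1]
```

```bash
python3 - <<'E'
from h import *
c=shot('wrist'); d=shot('scene')
a=cv2.resize(c['image'][:,:,::-1],(400,300)); b=cv2.resize(d['image'][110:215,190:330,::-1],(400,300),interpolation=cv2.INTER_CUBIC)
a2=cv2.resize(c['image'][150:420,160:420,::-1],(400,300),interpolation=cv2.INTER_CUBIC)
e=shot('top'); b2=cv2.resize(e['image'][110:290,150:290,::-1],(400,300),interpolation=cv2.INTER_CUBIC)
cv2.imwrite('pics/q.png',np.vstack([np.hstack([a,a2]),np.hstack([b,b2])]))
E
```

```text
(no output)
```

View pics/q.png

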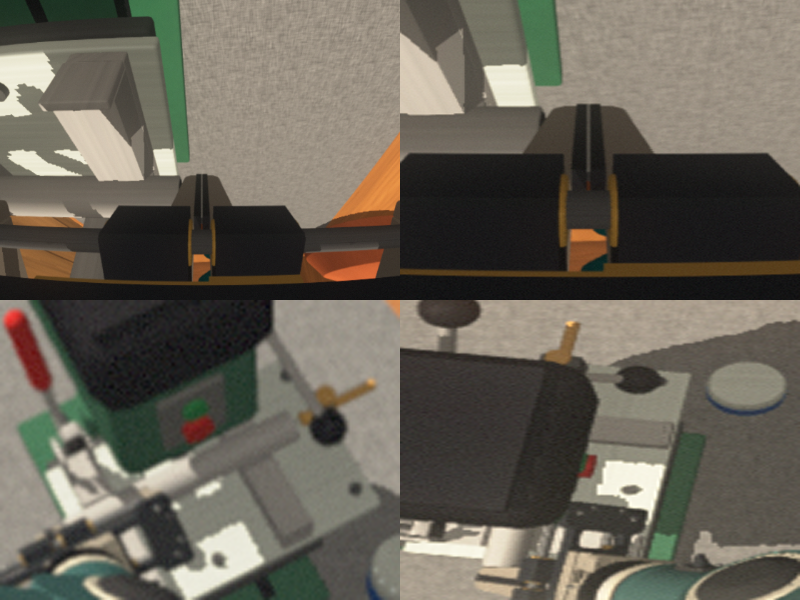

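The wrist view shows the fingers tapering to the tip, with the tube end against the sloping flank at (180,195), which explains the axial force. The scene inset shows the tube's far end at (295,425), next to the brass button at (306,417). I'll measure the gap.

```bash
python3 - <<'E'
from h import *
for rep in range(1):
  for n in ['scene','top']:
    c=shot(n); P=cloud(c); W=(P-VC)@VR*1000
    m=(abs(W[...,0]-1)<12)&(W[...,1]<-90)&(W[...,1]>-150)&(W[...,2]>-8)&(W[...,2]<22)
    Q=W[m]; C_=c['image'][m].astype(int); o=np.argsort(-Q[:,1])
    print(n,len(Q)); 
    for i in o[::4] if n=='scene' else o[:20]: print(Q[i].round(0).astype(int).tolist(),C_[i].tolist(),end=' ')
    print()
    k=W[(abs(W[...,0])<14)&(W[...,1]>86)&(W[...,1]<112)&(W[...,2]>5)&(W[...,2]<20)]
    print('near end',np.percentile(k[:,1],[50,90,98]) if len(k) else 0)
E
```

```text
scene 110
[-1, -90, 13] [111, 108, 101] [-4, -91, 17] [114, 111, 103] [3, -92, 15] [107, 105, 95] [11, -94, 11] [105, 100, 91] [-2, -95, 15] [114, 111, 107] [0, -96, 16] [109, 105, 97] [7, -97, 13] [105, 102, 93] [-7, -98, 15] [113, 109, 102] [6, -100, 13] [104, 101, 93] [-8, -101, 9] [110, 105, 99] [-10, -102, 6] [103, 98, 92] [6, -103, 15] [105, 101, 93] [3, -104, 14] [106, 102, 95] [-5, -105, 11] [112, 109, 102] [2, -106, 15] [112, 107, 98] [0, -108, 17] [109, 103, 98] [6, -108, 11] [105, 101, 94] [3, -109, 15] [110, 106, 102] [-11, -111, 4] [98, 94, 90] [7, -112, 12] [107, 103, 97] [-1, -113, 14] [114, 112, 103] [-4, -114, 11] [115, 112, 103] [7, -123, 5] [118, 109, 91] [-1, -125, 6] [124, 93, 54] [3, -127, 3] [124, 94, 55] [3, -130, 6] [119, 96, 63] [2, -132, 6] [116, 95, 62] [-3, -147, 11] [76, 62, 44] 
near end [ 95.52914299 103.70875721 105.57967466]
top 25
[-10, -140, 7] [60, 58, 54] [-8, -140, 3] [55, 47, 41] [-11, -140, 12] [64, 58, 52] [-8, -141, 10] [65, 60, 55] [-11, -141, -7] [54, 44, 41] [-6, -141, 8] [58, 56, 48] [-5, -141, 14] [66, 64, 60] [-2, -141, 12] [60, 57, 52] [-7, -142, 14] [73, 67, 59] [-11, -142, 14] [64, 59, 54] [-8, -142, 12] [70, 64, 56] [-4, -144, 13] [73, 70, 59] [-8, -144, 14] [73, 68, 60] [-6, -144, 12] [67, 62, 56] [-2, -144, 9] [83, 68, 53] [-10, -144, 14] [67, 63, 58] [-6, -145, 15] [74, 68, 62] [-4, -145, 13] [83, 71, 56] [-10, -146, 15] [65, 60, 54] [-8, -146, 12] [72, 68, 63] 
near end [ 96.50720209 105.31497493 110.23076845]
```

The tube's far end is still about 8 mm short of the stop, and the tapered flank is wedging it down into the vees. I'll back off and turn the tool back 90° so that a flat finger face does the pushing.

drive_tool --rows '[[[0,0,0,0,8,0,0],[0,0,0,0,20,-20,0],[0,0,-0.12,0,20,-50,0],[0,0,-0.24,0,20,-50,0],[0,0,-0.36,0,20,-50,0]]]'

```text
t: 16.92
tool_pos: [0.4557, 0.0793, 0.2247]
tool_rot: [[0.251, -0.964, 0.087], [-0.78, -0.149, 0.608], [-0.573, -0.221, -0.79]]
ft_force: [0.7, -0.5, 0.2]
gripper_width: 0.0006
grasp_force: 0.0
```

drive_tool --rows '[[[0,0,-0.12,0,0,0,0],[0,0,-0.24,0,0,0,0],[0,0,-0.36,0,0,0,0],[0,0,-0.48,0,0,0,0],[0,0,-0.6,0,0,0,0]]]'

```text
t: 17.33
tool_pos: [0.4548, 0.0803, 0.2233]
tool_rot: [[0.752, -0.654, 0.083], [-0.559, -0.565, 0.608], [-0.351, -0.503, -0.79]]
ft_force: [-0.5, 0.1, -1.0]
gripper_width: 0.0002
grasp_force: 0.0
```

drive_tool --rows '[[[0,0,-0.12,0,0,0,0],[0,0,-0.24,0,0,0,0],[0,0,-0.36,0,0,0,0],[0,0,-0.48,0,0,0,0],[0,0,-0.6,0,0,0,0]]]'

```text
t: 17.75
tool_pos: [0.4548, 0.0803, 0.2233]
tool_rot: [[0.99, -0.116, 0.083], [-0.142, -0.781, 0.608], [-0.005, -0.613, -0.79]]
ft_force: [-0.1, 0.1, -0.2]
gripper_width: 0.0002
grasp_force: 0.0
```

```bash
python3 n.py 38 9 130 -12 0
```

```text
J [-0.14  0.2   0.38  2.16 -0.87  1.07 -0.94] v 0.124 F [ 0.3  0.4 -0. ] w 0.0003827370983798853
tcp V [-20.2 136.4  26.3] point V [-20.2 136.4  26.3]
([0.003, -0.001, -0.015], [6.4, 0.3, 48.2])
```

drive_tool --rows '[[[0,0,-0.01,0,0,20,0],[0,0,-0.01,0,0,48,0],[0,0,-0.01,4,0,48,0],[0,0,-0.01,9,0,48,0],[0,0,-0.01,14,0,48,0]]]'

```text
t: 18.27
tool_pos: [0.4732, 0.1067, 0.1858]
tool_rot: [[0.99, -0.113, 0.083], [-0.14, -0.782, 0.608], [-0.004, -0.613, -0.79]]
ft_force: [0.4, -0.2, 0.0]
gripper_width: 0.0004
grasp_force: 0.0
```

drive_tool --rows '[[[0,0,0,1.5,0,0,0],[0,0,0,3,0,0,0],[0,0,0,4.5,0,0,0],[0,0,0,6,0,0,0],[0,0,0,6,0,0,0]]]'

```text
t: 18.68
tool_pos: [0.4785, 0.1064, 0.1854]
tool_rot: [[0.99, -0.112, 0.082], [-0.139, -0.782, 0.608], [-0.003, -0.614, -0.79]]
ft_force: [-0.1, -0.1, 0.7]
gripper_width: 0.0004
grasp_force: 0.0
```

```bash
cat > gap.py <<'E'
from h import *
c=shot('scene'); P=cloud(c); W=(P-VC)@VR*1000
m=(abs(W[...,0])<14)&(W[...,1]<-80)&(W[...,1]>-135)&(W[...,2]>9)&(W[...,2]<20); print('far end',np.sort(W[m][:,1])[:4].round(1))
E
python3 n.py 38 9 115 -12 0; python3 gap.py
```

```text
J [-0.16  0.3   0.34  2.15 -0.96  1.   -0.88] v 0.004 F [-0.5  0.2 -0.2] w 0.0004617387628592161
tcp V [  9.  116.8 -11.7] point V [  9.  116.8 -11.7]
([0.003, 0.001, -0.006], [1.8, 0.1, 0.2])
far end [-123.  -114.5 -114.2 -113.3]
```

drive_tool --rows '[[[0,0,0,1,0,0,0],[0,0,0,2,0,0,0],[0,0,0,3,0,0,0],[0,0,0,4,0,0,0],[0,0,0,5,0,0,0]]]'

```text
t: 19.25
tool_pos: [0.4809, 0.1064, 0.185]
tool_rot: [[0.991, -0.111, 0.077], [-0.135, -0.781, 0.61], [-0.008, -0.614, -0.789]]
ft_force: [-9.3, -3.1, 6.7]
gripper_width: 0.0003
grasp_force: 4.7
```

```bash
python3 n.py 38 9 115 -12 0; python3 gap.py
```

```text
J [-0.16  0.31  0.34  2.14 -0.96  1.01 -0.88] v 0.003 F [-6.9 -2.5  5.1] w 0.00038623886835041437
tcp V [  9.2 114.  -12. ] point V [  9.2 114.  -12. ]
([0.002, 0.006, -0.005], [-1.0, 0.2, -0.1])
far end [-125.4 -114.  -113.5 -113.4]
```

drive_tool --rows '[[[0,0,0,0.5,0,-1,0],[0,0,0,1,0,-2,0],[0,0,0,2,0,-3,0],[0,0,0,3,0,-3,0]]]'

```text
t: 19.73
tool_pos: [0.4858, 0.1037, 0.1874]
tool_rot: [[0.99, -0.111, 0.081], [-0.138, -0.782, 0.608], [-0.004, -0.613, -0.79]]
ft_force: [-1.9, 0.7, -1.3]
gripper_width: 0.0009
grasp_force: 1.0
```

```bash
python3 n.py 38 9 115 -12 0; python3 gap.py
```

```text
J [-0.16  0.31  0.35  2.13 -0.95  1.01 -0.89] v 0.002 F [-1.6  0.5 -1.3] w 7.152318238833234e-05
tcp V [  7.2 108.5  -9.6] point V [  7.2 108.5  -9.6]
([0.003, 0.001, -0.005], [-6.5, 0.1, 3.0])
far end [-124.6 -120.5 -119.7 -119.5]
```

drive_tool --rows '[[[0,0,0,0.7,0,-0.7,0],[0,0,0,1.4,0,-1.4,0],[0,0,0,2.1,0,-2,0],[0,0,0,2.8,0,-2.5,0]]]'

```text
t: 20.22
tool_pos: [0.4883, 0.1018, 0.1895]
tool_rot: [[0.99, -0.111, 0.082], [-0.138, -0.782, 0.608], [-0.004, -0.614, -0.79]]
ft_force: [-2.3, 1.3, -1.2]
gripper_width: 0.0003
grasp_force: 1.0
```

```bash
python3 n.py 38 9 115 -12 0; python3 gap.py
```

```text
J [-0.16  0.31  0.35  2.13 -0.95  1.02 -0.89] v 0.002 F [-2.   1.2 -1.6] w 0.0003209740944634301
tcp V [  5.6 105.8  -7.5] point V [  5.6 105.8  -7.5]
([0.003, 0.001, -0.005], [-9.2, 0.1, 5.7])
far end [-123.3 -122.7 -122.2 -121.5]
```

drive_tool --rows '[[[0,0,0,0.7,0,-0.5,0],[0,0,0,1.4,0,-1,0],[0,0,0,2.1,0,-1.5,0],[0,0,0,2.8,0,-2,0]]]'

```text
t: 20.7
tool_pos: [0.4887, 0.101, 0.1903]
tool_rot: [[0.991, -0.111, 0.077], [-0.135, -0.782, 0.609], [-0.008, -0.614, -0.789]]
ft_force: [-7.7, 1.3, -1.8]
gripper_width: 0.0004
grasp_force: 3.9
```

```bash
python3 n.py 38 9 115 -12 0; python3 gap.py
```

```text
J [-0.16  0.31  0.35  2.12 -0.94  1.03 -0.89] v 0.003 F [-6.6  0.7 -2.5] w 0.00045641068235363554
tcp V [  4.9 105.5  -6.7] point V [  4.9 105.5  -6.7]
([0.002, 0.006, -0.006], [-9.4, 0.0, 6.8])
far end [-123.5 -123.5 -122.2 -121.7]
```

drive_tool --rows '[[[0,0,0,0.7,0,-0.3,0],[0,0,0,1.5,0,-0.5,0],[0,0,0,1.5,0,-0.5,0]]]'

```text
t: 21.1
tool_pos: [0.4888, 0.101, 0.1902]
tool_rot: [[0.991, -0.112, 0.074], [-0.133, -0.781, 0.61], [-0.01, -0.614, -0.789]]
ft_force: [-9.5, 0.6, -1.5]
gripper_width: 0.0004
grasp_force: 4.7
```

```bash
python3 n.py 38 9 115 -12 0; python3 gap.py
```

```text
J [-0.16  0.31  0.35  2.12 -0.94  1.03 -0.89] v 0.001 F [-9.8  3.  -0.1] w 0.00015850305161648696
tcp V [  4.9 105.4  -6.8] point V [  4.9 105.4  -6.8]
([0.002, 0.009, -0.006], [-9.5, 0.0, 6.7])
far end [-123.6 -122.8 -122.6 -122.5]
```

The push reads about 10 N with no movement, so the tube is up against the stop. I'll back off and reorient for the handle.

drive_tool --rows '[[[0,0,0,-10,0,0,0],[0,0,0,-40,0,0,0],[0,0,0,-70,0,-30,0],[0,0,0,-80,0,-70,0],[0,0,0,-80,0,-110,0]]]'

```text
t: 21.67
tool_pos: [0.4017, 0.0435, 0.2796]
tool_rot: [[0.99, -0.113, 0.082], [-0.139, -0.781, 0.609], [-0.005, -0.614, -0.789]]
ft_force: [0.6, -0.1, -0.7]
gripper_width: 0.0005
grasp_force: 0.0
```

```bash
cat > k.py <<'E'
import sys
from h import *
b,x,y,z=map(float,sys.argv[1:5]); env.camera('top')
p,R=cur(); s=env.state(); Rl=tool(-yv,np.deg2rad(b)); A=VC+VR@np.array([x,y,z])/1000
print('J',s['joint_positions'].round(2),'v',abs(s['qvel']).max().round(3),'Fvee',(VR.T@s['ft_force']).round(1),'t',s['t'])
print('tcp V',V(p).round(1)); print(rel(p,R,A,Rl)); print('unit moves 10mm x,z (tool):',(10*Rl.T@xv).round(1),(10*Rl.T@zv).round(1))
E
python3 k.py 30 80 150 170; python3 gap.py
python3 - <<'E'
from h import *
for n in ['scene','top']:
    c=pickle.load(open(n+'.pkl','rb')); W=(cloud(c)-VC)@VR*1000
    for a in range(0,150,10):
        m=(abs(W[...,1]-70)<22)&(W[...,0]>20)&(W[...,0]<160)&(abs(W[...,2]-a-5)<5)
        if m.sum()>6: print(n,a,m.sum(),'x',np.percentile(W[m][:,0],[2,98]).round(0),'y',np.percentile(W[m][:,1],[2,98]).round(0))
E
```

```text
J [-0.1   0.03  0.44  2.18 -0.72  1.19 -1.01] v 0.183 Fvee [-4.9 -3.2  5.5] t 21.7167
tcp V [-68.9 178.   88.9]
([-0.642, 0.492, -0.182], [26.8, -167.5, 27.7])
unit moves 10mm x,z (tool): [  0. -10.   0.] [ 5.  -0.  -8.7]
far end [-125.9 -122.4 -122.3 -122. ]
scene 0 35 x [22. 58.] y [57. 84.]
scene 10 7 x [48. 56.] y [56. 85.]
scene 20 27 x [50. 87.] y [53. 85.]
scene 30 36 x [54. 95.] y [55. 84.]
scene 40 13 x [70. 98.] y [63. 77.]
scene 50 13 x [ 61. 101.] y [64. 76.]
scene 60 7 x [ 61. 102.] y [67. 77.]
scene 70 27 x [ 34. 109.] y [61. 79.]
scene 80 65 x [ 32. 113.] y [60. 78.]
scene 90 78 x [ 36. 116.] y [61. 78.]
scene 100 30 x [111. 121.] y [60. 78.]
scene 110 39 x [114. 125.] y [61. 79.]
scene 120 28 x [120. 131.] y [60. 79.]
scene 130 50 x [123. 142.] y [60. 79.]
scene 140 19 x [130. 141.] y [62. 75.]
top 0 54 x [22. 52.] y [61. 84.]
top 20 24 x [53. 87.] y [60. 86.]
top 30 81 x [54. 95.] y [64. 85.]
top 40 17 x [ 94. 101.] y [66. 74.]
top 50 20 x [ 98. 105.] y [65. 74.]
top 60 9 x [103. 106.] y [66. 74.]
top 70 29 x [ 57. 112.] y [62. 79.]
top 80 83 x [ 34. 114.] y [61. 78.]
top 90 131 x [ 35. 119.] y [62. 79.]
top 100 35 x [114. 126.] y [63. 79.]
top 110 44 x [118. 128.] y [62. 78.]
top 120 36 x [122. 131.] y [62. 79.]
top 130 70 x [127. 144.] y [62. 78.]
top 140 35 x [130. 142.] y [63. 76.]
```

drive_tool --rows '[[[-0.09,0.07,-0.026,5,-34,5,0],[-0.18,0.14,-0.05,10,-67,10,0],[-0.27,0.21,-0.08,15,-100,15,0],[-0.36,0.28,-0.1,20,-134,20,0],[-0.45,0.35,-0.13,26,-167,27,0]]]'

```text
t: 22.18
tool_pos: [0.4424, 0.162, 0.346]
tool_rot: [[0.946, -0.086, 0.312], [-0.167, -0.955, 0.245], [0.277, -0.284, -0.918]]
ft_force: [1.3, 0.3, -0.8]
gripper_width: 0.0005
grasp_force: 0.0
```

```bash
python3 k.py 30 90 130 165
```

```text
J [-0.3  -0.18 -0.05  2.11 -0.18  0.82 -1.94] v 0.468 Fvee [ 5.8 -0.2  3.5] t 22.2333
tcp V [ 66.9 160.8 151.8]
([-0.287, 0.231, -0.065], [32.5, -24.2, 3.2])
unit moves 10mm x,z (tool): [  0. -10.   0.] [ 5.  -0.  -8.7]
```

drive_tool --rows '[[[-0.1,0.08,-0.02,11,-8,1,0],[-0.2,0.16,-0.04,22,-16,2,0],[-0.287,0.231,-0.065,32,-24,3,0],[-0.287,0.231,-0.065,32,-24,3,0],[-0.287,0.231,-0.065,32,-24,3,0]]]'

```text
t: 22.65
tool_pos: [0.4741, 0.1818, 0.3555]
tool_rot: [[0.865, -0.135, 0.484], [-0.117, -0.991, -0.068], [0.488, 0.002, -0.873]]
ft_force: [0.3, -0.5, -0.6]
gripper_width: 0.0004
grasp_force: 0.0
```

```bash
python3 k.py 30 100 74 155
```

```text
J [-0.28 -0.11 -0.35  2.06  0.42  0.85 -2.57] v 0.073 Fvee [-1.1 -0.6 -0.2] t 22.7
tcp V [ 80.9 130.4 158.2]
([0.003, 0.016, -0.003], [47.6, -19.3, 30.2])
unit moves 10mm x,z (tool): [  0. -10.   0.] [ 5.  -0.  -8.7]
```

drive_tool --rows '[[[0,0.016,0,16,-8,10,0],[0,0.016,0,32,-16,20,0],[0,0.016,0,47,-19,30,0],[0,0.016,0,47,-19,30,0]]]'

```text
t: 23.03
tool_pos: [0.5352, 0.1868, 0.352]
tool_rot: [[0.857, -0.146, 0.495], [-0.126, -0.989, -0.074], [0.5, 0.001, -0.866]]
ft_force: [0.3, -0.3, -0.1]
gripper_width: 0.0002
grasp_force: 0.0
```

```bash
python3 k.py 30 102 73 120
```

```text
J [-0.26  0.   -0.33  1.98  0.48  0.82 -2.58] v 0.033 Fvee [-0.7  0.2 -0.1] t 23.0833
tcp V [ 96.2  72.6 154.9]
([0.007, 0.0, -0.009], [-17.9, -5.9, 29.9])
unit moves 10mm x,z (tool): [  0. -10.   0.] [ 5.  -0.  -8.7]
```

drive_tool --rows '[[[0,0,0,-8,-3,14,0],[0,0,0,-16.5,-6,28.5,0],[0,0,0,-16.5,-6,28.5,0],[0,0,0,-18,-13,31,0],[0,0,0,-20,-20,35,0]]]'

```text
t: 23.5
tool_pos: [0.536, 0.2081, 0.3139]
tool_rot: [[0.855, -0.144, 0.498], [-0.124, -0.99, -0.074], [0.504, 0.002, -0.864]]
ft_force: [-1.8, -0.9, 3.2]
gripper_width: 0.0006
grasp_force: 1.6
```

```bash
python3 k.py 30 133 73 106
```

```text
J [-0.3   0.07 -0.35  2.01  0.58  0.77 -2.72] v 0.056 Fvee [-1.1 -0.6  0.8] t 23.55
tcp V [119.2  73.4 116.2]
([0.004, -0.004, -0.006], [-4.9, -13.8, 8.9])
unit moves 10mm x,z (tool): [  0. -10.   0.] [ 5.  -0.  -8.7]
```

drive_tool --rows '[[[0,0,-0.06,-2.5,-8,4.2,0],[0,0,-0.12,-4.9,-14,8.4,0],[0,0,-0.18,-7,-20,12.4,0],[0,0,-0.24,-9.5,-25.5,16.4,0],[0,0,-0.24,-12,-31,21,0]]]'

```text
t: 23.97
tool_pos: [0.5414, 0.2397, 0.2902]
tool_rot: [[0.864, 0.066, 0.5], [0.117, -0.99, -0.072], [0.49, 0.121, -0.863]]
ft_force: [-0.6, -0.5, 3.6]
gripper_width: 0.0002
grasp_force: 1.4
```

```bash
cat >> k.py <<'E'
print('now: x,z 10mm in tool',(10*R.T@xv).round(1),(10*R.T@zv).round(1), 'y',(10*R.T@yv).round(1))
c=shot('scene'); hsv=cv2.cvtColor(c['image'],cv2.COLOR_RGB2HSV); W=(cloud(c)-VC)@VR*1000
m=((hsv[...,0]<6)|(hsv[...,0]>174))&(hsv[...,1]>150)&(hsv[...,2]>60)&(abs(W[...,1]-70)<20)&(W[...,0]>80)&(W[...,0]<230)
q=W[m]; print('red',m.sum(),np.percentile(q,[3,50,97],axis=0).round(0).tolist() if m.sum()>3 else '')
E
python3 k.py 30 162 73 73
```

```text
J [-0.33  0.14 -0.38  2.    0.66  0.76 -2.6 ] v 0.036 Fvee [ 0.2 -0.   0.9] t 24.0167
tcp V [150.3  72.7  91.6]
([0.004, -0.003, 0.233], [-6.6, -13.7, 15.9])
unit moves 10mm x,z (tool): [  0. -10.   0.] [ 5.  -0.  -8.7]
now: x,z 10mm in tool [ 2.3 -9.7 -0. ] [ 4.9  1.2 -8.6] y [-8.4 -2.  -5. ]
red 130 [[120.0, 63.0, 64.0], [144.0, 68.0, 81.0], [182.0, 77.0, 107.0]]
```

drive_tool --rows '[[[0,0,-0.03,-3,-7,8,0],[0,0,-0.06,-6,-14,15.5,0],[0,0,-0.06,-9,-17.5,21.5,0],[0,0,-0.06,-11.6,-21,27.5,0],[0,0,-0.06,-11.6,-21,27.5,0]]]'

```text
t: 24.48
tool_pos: [0.5423, 0.2576, 0.2547]
tool_rot: [[0.86, 0.119, 0.496], [0.178, -0.981, -0.073], [0.478, 0.15, -0.865]]
ft_force: [0.3, -0.2, 0.7]
gripper_width: 0.0001
grasp_force: 0.3
```

```bash
python3 k.py 30 169 73 52
```

```text
J [-0.37  0.2  -0.38  2.01  0.74  0.73 -2.65] v 0.013 Fvee [ 0.   0.2 -0.7] t 24.5333
tcp V [166.7  73.5  57.9]
([0.006, -0.0, 0.296], [-1.7, -3.0, 5.3])
unit moves 10mm x,z (tool): [  0. -10.   0.] [ 5.  -0.  -8.7]
now: x,z 10mm in tool [ 2.9 -9.6 -0.1] [ 4.8  1.5 -8.7] y [-8.3 -2.5 -5. ]
red 123 [[128.0, 63.0, 47.0], [159.0, 69.0, 57.0], [199.0, 77.0, 65.0]]
```

drive_tool --rows '[[[0,0,0,-1.5,-1,2.6,0],[0,0,0,-2.4,-1.2,4.3,0],[0,0,0,-3.4,-1.6,6.1,0],[0,0,0,-3.8,-1.7,7,0]]]'

```text
t: 24.92
tool_pos: [0.5432, 0.2575, 0.2509]
tool_rot: [[0.858, 0.116, 0.5], [0.176, -0.982, -0.074], [0.483, 0.151, -0.863]]
ft_force: [-13.6, -4.4, 21.7]
gripper_width: 0.0006
grasp_force: 12.7
```

```bash
python3 k.py 30 169 73 52
```

```text
J [-0.37  0.21 -0.38  2.02  0.76  0.72 -2.68] v 0.008 Fvee [-4.7 10.1 17.3] t 24.9667
tcp V [167.3  72.6  54. ]
([0.007, -0.006, 0.294], [-0.8, -2.1, 1.5])
unit moves 10mm x,z (tool): [  0. -10.   0.] [ 5.  -0.  -8.7]
now: x,z 10mm in tool [ 2.9 -9.6 -0.1] [ 4.8  1.5 -8.6] y [-8.3 -2.5 -5.1]
red 117 [[128.0, 63.0, 46.0], [161.0, 69.0, 54.0], [201.0, 77.0, 61.0]]
```

The handle is on its end stop, with force rising to about 25 N. I'll retract clear and check.

drive_tool --rows '[[[0,0,0,0,0,-10,0],[0,0,0,0,0,-40,0],[0,0,0,0,0,-75,0],[0,0,0,-20,0,-110,0],[0,0,0,-40,0,-140,0]]]'

```text
t: 25.43
tool_pos: [0.4377, 0.2605, 0.3514]
tool_rot: [[0.86, 0.116, 0.497], [0.175, -0.982, -0.073], [0.48, 0.149, -0.865]]
ft_force: [-0.6, 0.5, 0.3]
gripper_width: 0.0004
grasp_force: 0.0
```

drive_tool --rows '[[[0,0,0,-20,0,0,0],[0,0,0,-20,0,0,0],[0,0,0,-20,0,0,0]]]'

```text
t: 25.68
tool_pos: [0.4212, 0.2564, 0.3405]
tool_rot: [[0.859, 0.118, 0.498], [0.177, -0.981, -0.074], [0.48, 0.151, -0.864]]
ft_force: [-0.1, 0.5, 1.1]
gripper_width: 0.0008
grasp_force: 0.0
```

```bash
python3 k.py 30 169 73 52; python3 gap.py; python3 - <<'E'
from h import *
c=shot('scene'); cv2.imwrite('pics/f.png',cv2.resize(c['image'][90:250,170:350,::-1],None,fx=4,fy=3.7,interpolation=cv2.INTER_CUBIC))
W=(cloud(c)-VC)@VR*1000
for a in (92,98,-100,-90,-60): 
    q=W[(abs(W[...,1]-a)<6)&(abs(W[...,0])<18)&(W[...,2]>2)&(W[...,2]<22)]; print(a,len(q),np.percentile(q[:,0],[3,97]).round(1) if len(q) else '',np.percentile(q[:,2],97).round(1) if len(q) else '')
E
```

```text
J [-0.4  -0.07 -0.48  2.07  0.53  0.92 -2.58] v 0.025 Fvee [ 0.  -0.4  0.2] t 25.7333
tcp V [149.9 192.5 143.4]
([0.007, -0.002, 0.294], [60.7, -2.5, 138.9])
unit moves 10mm x,z (tool): [  0. -10.   0.] [ 5.  -0.  -8.7]
now: x,z 10mm in tool [ 2.9 -9.6 -0.1] [ 4.8  1.5 -8.6] y [-8.3 -2.5 -5. ]
red 188 [[129.0, 62.0, 47.0], [163.0, 70.0, 53.0], [198.0, 78.0, 60.0]]
far end [-124.7 -122.9 -122.2 -122. ]
92 55 [-12.7  11.6] 17.4
98 31 [-12.6  12.9] 17.0
-100 54 [-13.7  12.8] 17.7
-90 52 [-13.7  12.1] 17.3
-60 53 [-13.2  11.6] 18.3
```

View pics/f.png

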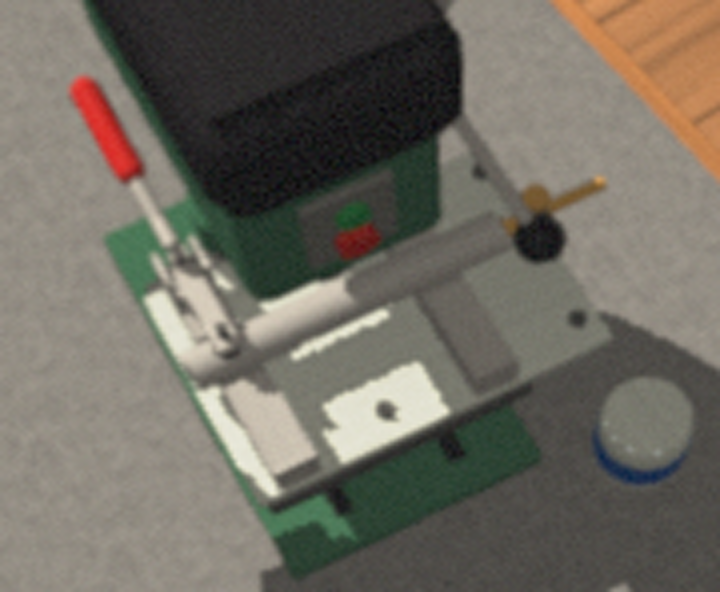

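The final view shows the tube seated with its far end on the brass button at (508,225), the clamp arm down on the tube at (228,335), and the handle down. The robot is clear of everything.

```bash
python3 -c "
from station import env
print(env.close_job())"
```

```text
the job is handed in; nothing more can be done
None
```

The job is handed in: the tube was laid on the flats and let go, rolled into the vees, slid against the stop rod with about 10 N of push, and clamped with the handle pressed to its end stop; the hand-in call returned no verdict.

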